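Sort the specimen cups, reagent bottles and marker into their holders

ROBOT

A 6-joint arm with a two-finger parallel gripper is mounted at the origin on a cart in front of the work surface, level with it; the furniture and walls round the work are solid. World frame = base frame: x ahead of the robot, y to its left, z up, the work surface at z = 0. Lengths are in m, angles in rad, forces in N, time in s.
With the tool pointing down it reaches from about 0.35 to 0.975 m from the base axis. Payload 4.9 kg.
Tool frame: the origin (TCP) lies at the very end of the fingers, on their centre line; the grasp point (between the pads) lies 19 mm behind it; z points along the fingers, y is the direction in which the jaws open and shut (so a half turn about z gives the same grasp; the last joint's range is limited). The gripper opens to 85 mm and grips with 20 to 120 N. Pads are 22 mm wide; open, the fingers measure 114 mm over their backs; the gripper's body (76 mm by 85 mm) begins 54 mm behind the grasp point. The pads swing forward as they close: fully open they stand 13 mm farther back than shut.
Start: joints at [1.119, 0.053, 1.613, -0, 1.476, -0.119], TCP at [0.204, 0.591, 0.231] pointing down, gripper open.
Joint ranges: [-3.01, 3.01], [-1.01, 2.22], [0.06, 2.58], [-1.02, 4.17], [0.09, 2.62], [-3.14, 3.14]. Speed limits (rad/s): [2.57, 2.57, 3.14, 3.14, 3.14, 3.14].

INTERFACE

Orientations are given as a rotation vector (axis times angle).
In Python, from station import ctrl gives the robot as it stands.
- The arm moves only by the tool step_arm, never from a script. Its argument "moves" is a list of rows, each a list of 5 numbers: the opening, from 0 (shut) to 1 (fully open), then the shift along the world's x, y, z in m, then the turn about the world's z in degrees. A call has 1 to 20 rows; each row shifts and turns the pose as measured when the row begins; what a row does not reach is not made up. A row lasts 1/8 s, in which the tool goes at most 62.5 mm and 10.7 degrees, less where a joint would pass 70% of its speed; a pose out of reach is approached as far as the arm can. A call is refused whole if a number of a shift passes 0.0625 or a number of a turn 10.7, either way. A call with a gripper value outside its range is refused whole. The fingers move at their own pace and stop on an object; "newtons" is the grip in N (left out, the last holds). Time passes only in rows, so rows that do not move let the fingers close. It gives the time, the measured TCP pose, the force and the opening at its end, in the units of the state.
- ctrl.get_obs(): the state, without advancing time (a new reading comes with each control period).
- ctrl.get_image(name): name is "side" or "top"; returns a dict with "color" (384x512x3 uint8, red, green, blue), "camera_matrix" (3x3 intrinsics, pixels), "k1" (the pictures are not rectified: a ray, as slopes to the right and down, at radius r is drawn at 1 + k1 r^2 times it, then the intrinsics apply), "R" (3x3) and "t" (3): a world point X has camera coordinates R X + t. Camera axes: x right, y down, z forward; pixel columns grow to the right and rows downward; lengths in m; the calibration is good to about 2 mm. A picture is of the moment at which its call begins. There is no depth.
- ctrl.finish_job(): hands the job in, once; it reports no verdict.
Trained networks look in a picture, given as the dict that the camera call returned (one of the last four; its "shot" number tells which), for a name from the list of things; names that differ only in an ending like _2 or _b are one class to them, and where a whole thing is asked for, a point or a joint stands for the part that bears it (a point fixed in the world has none). Each returns a list of dicts, best first, with "p" (0 to 1); they miss things now and then, are a little off and sometimes report something else, mostly with a low value. They report only what shows in the picture. A call takes as long as a camera call. They do not tell look-alikes from the thing itself.
- ctrl.spot_in(picture, query): "bbox" ([left, top, right, bottom] in pixels, round what is visible of it).
The state is a dict: "t": time; "q": joint angles; "dq": joint speeds; "effort": joint torques, N m; "tool_pos": TCP position; "tool_rot": TCP orientation; "contact_force": force on the tool from outside, world axes, zero at the start; "wrist_torque": the same for the moment, N m; "opening": finger opening in m.
Only numpy, scipy, OpenCV 4.12 (cv2) and the standard library are available. Lean on these libraries where they do the work, as an engineer would, in place of code of your own. Each camera call takes 0.05 s, during which the arm holds its last target.

TASK

Tidy the bench for the next shift: stand the two lidded specimen cups in the green tray and the two smallest bottles (black cap and red cap) in the grey tray, one to a bay, and lay the red marker centred in the notches of the black pen rest. Keep the cups and bottles upright all the way, set everything down rather than dropping it, and leave the tally counter where it is.

Things in the scene. Friction and masses are not known exactly. Their poses are not given: they have to be found in the camera images.
- cup_orange: Specimen cup with a broad ORANGE screw lid (fixed on), white label; 58 mm across the lid, 64 mm high, 24 g, body about 52 mm across (solid up to 52 mm high). Stands upright. Origin: centre of its underside, z up. Grip the body from above, 35 to 40 mm above the underside.
- cup_yellow: The same specimen cup with a YELLOW lid. Origin: centre of its underside, z up.
- bottle_oil: Small amber-brown bottle with a BLACK screw cap, 26 mm in diameter, 62 mm high, 30 g; the solid part is the body, 26 mm wide up to 48 mm high. Stands upright. Origin: centre of its underside, z up. Grip at about 35 mm above the underside.
- bottle_control: Small clear bottle with reddish contents and a RED screw cap, 30 mm in diameter, 58 mm high, 30 g; the solid part is the body, 30 mm wide up to 44 mm high. Stands upright. Origin: centre of its underside, z up. Grip at about 35 mm above the underside.
- marker_red: Red felt marker with a white band, lying flat: 130 mm long along its own y axis, 15 mm wide (x) and 15 to 17 mm high (z), 14 g. Origin: middle of its underside. Grip it across the barrel (fingers closing along its x), at its middle. Either end may point either way.
- cup_tray: Fixed. Green plastic tray with two square bays along its y axis, for the specimen cups. 84 mm (x) by 164 mm (y), plus a 10 mm lip at each end; all walls 4 mm thick and 14 mm high, floor 4 mm above the worktop. Each bay is 76 by 76 mm inside; bay centres at y = +40 and y = -40 mm of the tray. Origin: centre of its underside, z up.
- bottle_tray: Fixed. Grey plastic tray with two square bays along its y axis, for the small bottles. 58 mm (x) by 112 mm (y), plus a 10 mm lip at each end; all walls 4 mm thick and 14 mm high, floor 4 mm above the worktop. Each bay is 50 by 50 mm inside; bay centres at y = +27 and y = -27 mm of the tray. Origin: centre of its underside, z up.
- pen_rest: Fixed. Black pen rest: base 64 (x) by 104 (y) by 4 mm, with two upright notched supports, 8 mm thick, at y = +38 and y = -38 mm. Each notch is 31 mm wide (centred at x = 0), its floor 14 mm and its horns 26 mm above the worktop. The marker lies along y across both notches; fingers fit between the supports (68 mm free). Origin: centre of its underside, z up.
- tally_counter: Bystander: round white/chrome hand tally counter lying flat, 52 mm across with its lever and knob, 22 mm high, loose on the worktop. Leave it where it is. Origin: about the centre of its underside.
There are look-alikes about, which are no part of the job. What is shaped like the bottle_oil but pink is not meant.

How it is judged:
By the outcome, as a careful person would: the job done as asked, in the order asked, and still so for the second after the job is handed in, with the robot touching nothing.
It also fails if it takes over 115 s, if anything falls off the work surface, if the arm or the gripper's body presses on something with over 40 N, if the wrist force passes 120 N, or if a joint passes its speed limit or range.

## Working session

There is one attempt and no reset: what is moved stays moved. The work goes in short steps, Python scripts to look and compute and a tool call to move; the robot and the scene stay as the last step left them, time stands still between calls to the robot, and variables do not carry over. Pictures are saved under pics/ and viewed, and the job is handed in when it is done.

Besides the shell and the picture viewer there is one more tool, called after "Emit:" as name([rows], argument=value, ...), one row to a line, values as JSON. step_arm: Moves the arm, as the interface text tells. Its arguments: {"type":"object","properties":{"moves":{"type":"array","items":{"type":"array","items":{"type":"number"}}},"newtons":{"type":"number"}},"required":["moves"]}

```bash
mkdir -p pics; ls; python3 - <<'E'
from station import ctrl
import cv2,pickle
o=ctrl.get_obs();print(o['t'],o['tool_pos'],o['tool_rot'],o['opening'])
for n in['side','top']:
    im=ctrl.get_image(n);pickle.dump(im,open(f'pics/{n}0.pkl','wb'))
    cv2.imwrite(f'pics/{n}0.png',cv2.resize(im['color'][:,:,::-1],(768,576),interpolation=cv2.INTER_CUBIC))
    print(n,im['k1'],im['camera_matrix'],im['R'],im['t'])
    for q in['cup_orange','cup_yellow','bottle_oil','bottle_control','marker_red','cup_tray','bottle_tray','pen_rest','tally_counter']:
        print(q,[(round(d['p'],2),[round(float(v)) for v in d['bbox']]) for d in ctrl.spot_in(im,q)])
E
```

```text
pics
0.0 [0.20392133 0.59015092 0.23008332] [-5.20219737e-01 -3.09766571e+00  3.06456077e-03] 0.0853102115510938
side -0.11526234077359568 [[427.69245331   0.         252.62102046]
 [  0.         427.69245331 202.34511818]
 [  0.           0.           1.        ]] [[ 0.92598784  0.37732975 -0.01299169]
 [ 0.24723095 -0.63200646 -0.73446898]
 [-0.28534783  0.6768974  -0.67851789]] [-0.51403047 -0.04665844  0.99331749]
cup_orange [(0.56, [223, 142, 250, 169])]
cup_yellow [(0.75, [219, 170, 253, 204])]
bottle_oil [(0.86, [193, 239, 203, 272]), (0.63, [218, 228, 252, 244]), (0.62, [129, 273, 195, 326]), (0.58, [141, 235, 167, 271])]
bottle_control [(0.82, [191, 197, 211, 227])]
marker_red [(0.8, [233, 138, 282, 151])]
cup_tray [(0.88, [250, 227, 324, 301])]
bottle_tray [(0.88, [292, 168, 334, 211])]
pen_rest [(0.67, [129, 272, 194, 325])]
tally_counter [(0.79, [209, 303, 236, 327])]
top -0.0239483906203138 [[352.34484512   0.         260.88500718]
 [  0.         352.34484512 190.09051066]
 [  0.           0.           1.        ]] [[-0.01170547 -0.99984242 -0.01334621]
 [-0.98422238  0.01387713 -0.17639086]
 [ 0.17654827  0.0110709  -0.98422972]] [0.08555544 0.51148487 0.81958322]
cup_orange [(0.92, [189, 217, 212, 239])]
cup_yellow [(0.73, [230, 194, 254, 220]), (0.62, [318, 202, 330, 217]), (0.25, [189, 142, 235, 171])]
bottle_oil [(0.8, [281, 178, 298, 205]), (0.62, [316, 236, 339, 251]), (0.62, [188, 144, 236, 166]), (0.5, [317, 200, 329, 218])]
bottle_control []
marker_red [(0.56, [162, 203, 173, 248]), (0.55, [346, 164, 362, 182]), (0.39, [185, 218, 212, 239])]
cup_tray [(0.65, [266, 130, 335, 164])]
bottle_tray [(0.82, [190, 143, 235, 167])]
pen_rest [(0.62, [350, 197, 370, 235])]
tally_counter [(0.62, [342, 159, 361, 180])]
```

View pics/side0.png

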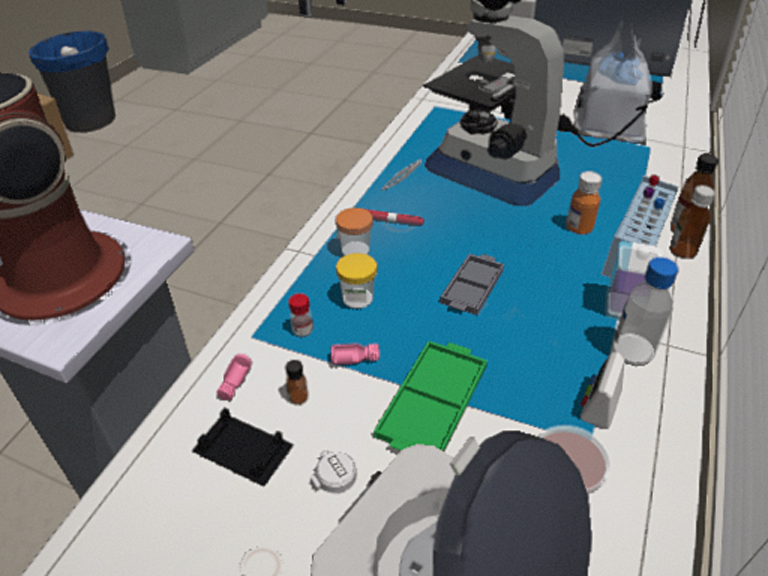

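View pics/top0.png

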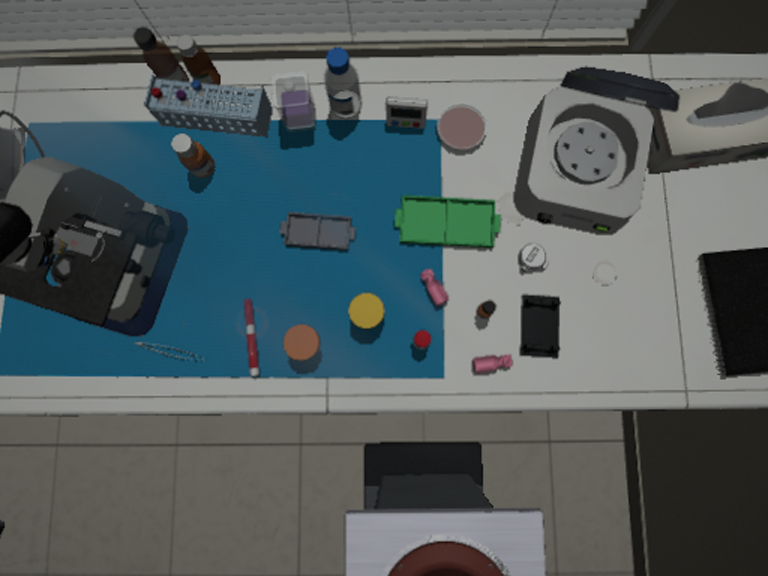

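```bash
python3 - <<'E'
import cv2,pickle
s=pickle.load(open('pics/side0.pkl','rb'))['color'][:,:,::-1]
t=pickle.load(open('pics/top0.pkl','rb'))['color'][:,:,::-1]
cv2.imwrite('pics/side0c.png',cv2.resize(s[130:335,120:345],None,fx=2.9,fy=2.9,interpolation=cv2.INTER_CUBIC))
cv2.imwrite('pics/top0c.png',cv2.resize(t[120:265,150:380],None,fx=3.4,fy=3.4,interpolation=cv2.INTER_CUBIC))
E
```

```text
(no output)
```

View pics/side0c.png

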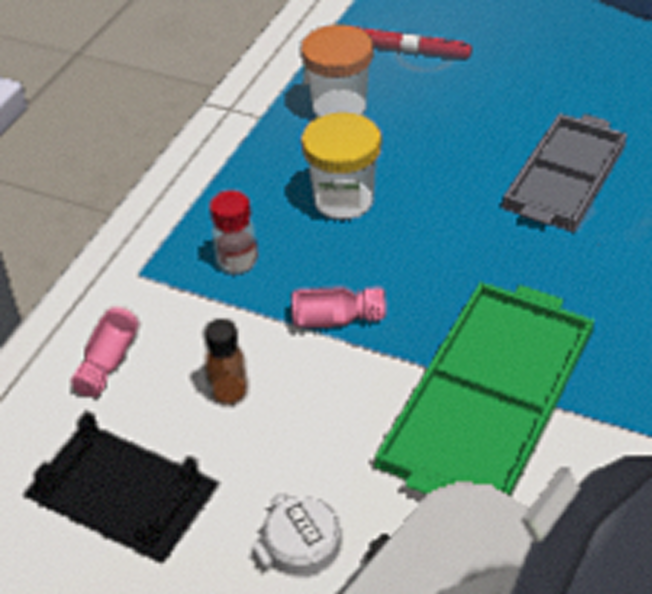

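View pics/top0c.png

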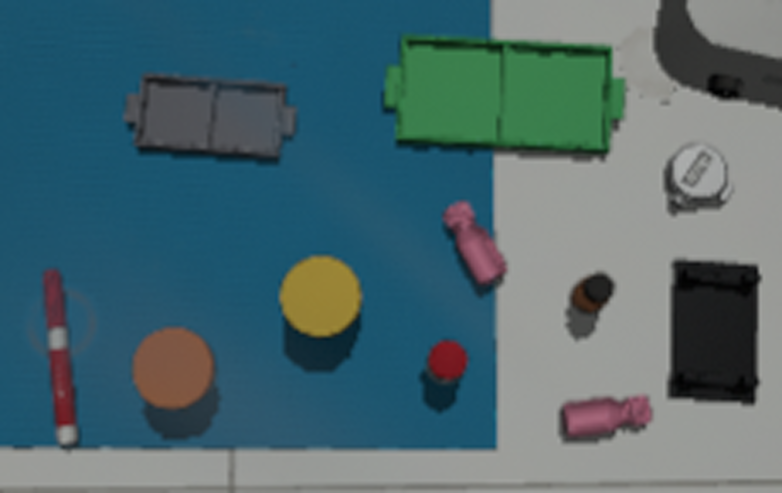

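The side view (512 px) shows:
- orange cup about (236,155), yellow cup about (237,187)
- red-cap bottle about (200,212), black-cap amber bottle about (198,255)
- two pink lying look-alikes at about (154,252) and (235,236), which are not meant
- marker about (258,145), grey tray (313,190), green tray (287,264), pen rest (162,300), counter (222,315)

Other amber bottles stand far back and are larger. Next I'll fit poses to masks from both views.

```bash
cat > h.py <<'E'
import numpy as np,cv2,pickle
from scipy.optimize import minimize
def proj(im,P):
    rv,_=cv2.Rodrigues(np.array(im['R'])); 
    p,_=cv2.projectPoints(np.asarray(P,float).reshape(-1,1,3),rv,np.array(im['t'],float),np.array(im['camera_matrix']),np.array([im['k1'],0,0,0,0.]))
    return p[:,0]
def box(x0,x1,y0,y1,z0,z1): return np.array([[x,y,z] for x in(x0,x1) for y in(y0,y1) for z in(z0,z1)],float)
def cyl(r,z0,z1,n=32):
    a=np.linspace(0,2*np.pi,n,endpoint=False);return np.vstack([np.c_[r*np.cos(a),r*np.sin(a),0*a+z] for z in(z0,z1)])
def place(M,p):
    x,y,z,w=p;c,s=np.cos(w),np.sin(w);return M@np.array([[c,s,0],[-s,c,0],[0,0,1]])+[x,y,z]
S=4
def sil(im,parts,p,roi):
    l,t,r,b=roi;m=np.zeros(((b-t)*S,(r-l)*S),np.uint8)
    for M in parts:
        q=(proj(im,place(M,p))-[l,t]+.5)*S-.5
        cv2.fillConvexPoly(m,np.round(cv2.convexHull(q.astype(np.float32))*16).astype(np.int32),1,shift=4)
    return m
def big(mask,roi):
    l,t,r,b=roi;return (cv2.resize(mask[t:b,l:r].astype(np.float32),None,fx=S,fy=S,interpolation=cv2.INTER_LINEAR)>.5).astype(np.uint8)
def iou(ims,masks,rois,parts,p):
    v=[]
    for im,m,r in zip(ims,masks,rois):
        s=sil(im,parts,p,r);v.append((s&m).sum()/max((s|m).sum(),1))
    return v
def fit(ims,masks,rois,parts,p0,free):
    p0=np.array(p0,float);mm=[big(m,r) for m,r in zip(masks,rois)]
    sc=np.array([.01,.01,.005,.08])[free]
    def f(d):
        p=p0.copy();p[free]+=d*sc;return -sum(iou(ims,mm,rois,parts,p))
    best=None;d=np.zeros(len(sc))
    for k in range(3):
        sim=np.vstack([d]+[d+e*(1.5/(k+1)) for e in np.eye(len(sc))])
        r=minimize(f,d,method='Nelder-Mead',options=dict(initial_simplex=sim,xatol=.005,fatol=1e-5));d=r.x
    p=p0.copy();p[free]+=d*sc
    return p,iou(ims,mm,rois,parts,p)
def ray(im,uv):
    K=np.array(im['camera_matrix']);q=cv2.undistortPoints(np.array([[uv]],float),K,np.array([im['k1'],0,0,0,0.]))[0,0]
    R=np.array(im['R']);return -R.T@np.array(im['t']),R.T@np.array([q[0],q[1],1])
def atz(im,uv,z):
    o,d=ray(im,uv);return o+d*(z-o[2])/d[2]
def tri(ims,uvs):
    A=np.zeros((3,3));b=np.zeros(3)
    for im,uv in zip(ims,uvs):
        o,d=ray(im,uv);d/=np.linalg.norm(d);Q=np.eye(3)-np.outer(d,d);A+=Q;b+=Q@o
    return np.linalg.solve(A,b)
def load(k): return [pickle.load(open(f'pics/{n}{k}.pkl','rb')) for n in('side','top')]
def ccomp(m,uv):
    n,l,st,c=cv2.connectedComponentsWithStats(m.astype(np.uint8),connectivity=8)
    if n<2:return m*0
    d=[np.hypot(*(c[i]-uv))+(1e3 if st[i,4]<12 else 0) for i in range(1,n)];return (l==1+int(np.argmin(d)))
E
cat > seg.py <<'E'
from h import *
def hsv(im):
    h=cv2.cvtColor(im['color'],cv2.COLOR_RGB2HSV).astype(int);return h[...,0],h[...,1],h[...,2]
def rule(im,name):
    H,Sa,V=hsv(im)
    if name=='orange':return (H>=4)&(H<=15)&(Sa>110)
    if name=='yellow':return (H>17)&(H<34)&(Sa>120)
    if name=='red':return ((H<4)|(H>172))&(Sa>150)
    if name=='green':return (H>45)&(H<80)&(Sa>100)
    if name=='grey':return (Sa<80)&(V<130)
    if name=='black':return (V<75)
    if name=='amber':return ((H<18)&(Sa>70)&(V<150))|(V<75)
E
cat > a.py <<'E'
from seg import *
ims=load(0)
W=dict(orange=[(236,148),(201,228)],yellow=[(237,180),(244,207)],red=[(200,202),(281,226)],green=[(287,264),(298,148)],grey=[(313,190),(212,155)],black=[(162,300),(360,217)],amber=[(198,255),(324,206)])
for j,im in enumerate(ims):
    out=im['color'][:,:,::-1].copy()
    for i,(k,uv) in enumerate(W.items()):
        m=ccomp(rule(im,k),uv[j]);ys,xs=np.nonzero(m);print(k,j,m.sum(),xs.mean().round(1),ys.mean().round(1),xs.min(),ys.min(),xs.max(),ys.max())
        out[m]=[(255,0,255),(255,255,0),(0,255,255),(0,0,255),(255,255,255),(0,255,0),(255,128,0)][i]
    c=out[130:335,120:345] if j==0 else out[120:265,150:380]
    cv2.imwrite(f'pics/m{j}.png',cv2.resize(c,None,fx=2.9,fy=2.9,interpolation=cv2.INTER_NEAREST))
print(proj(ims[0],[[.2,.59,.23],[0,0,0]]),proj(ims[1],[[.2,.59,.23],[0,0,0]]))
E
python3 a.py
```

```text
orange 0 336 236.1 146.7 224 139 248 155
yellow 0 443 237.4 178.7 224 169 250 189
red 0 151 199.2 202.4 193 196 205 209
green 0 3218 287.4 264.7 249 228 324 299
grey 0 1003 314.5 188.8 294 170 335 209
black 0 1733 161.7 298.7 129 273 194 323
amber 0 319 197.0 254.8 191 240 204 268
orange 1 401 200.4 228.1 190 217 211 239
yellow 1 428 243.9 206.9 233 196 255 218
red 1 89 281.2 225.6 276 221 286 230
green 1 2037 297.8 147.2 263 130 332 164
grey 1 937 211.4 153.8 187 142 236 165
black 1 1006 359.7 217.1 347 197 373 238
amber 1 155 322.7 208.9 317 201 329 218
[[214.01991114  11.79931501]
 [ 38.18292639 182.88061456]] [[-16.24320653 343.53782368]
 [297.31325409 407.87323906]]
```

View pics/m0.png

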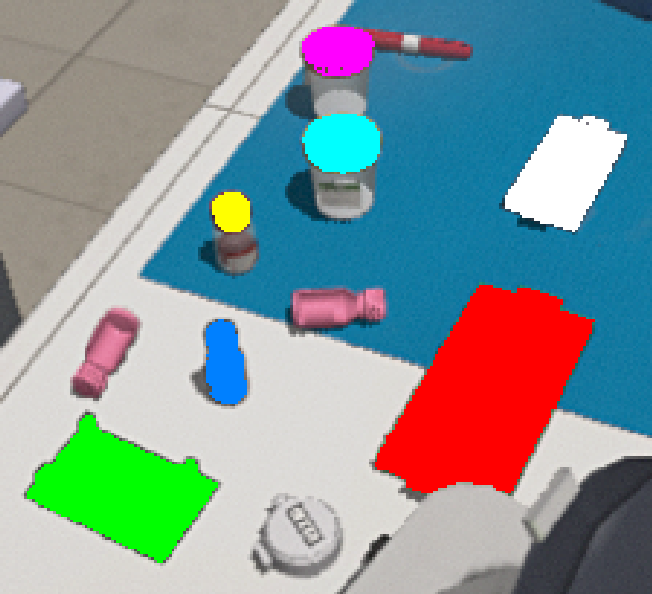

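View pics/m1.png

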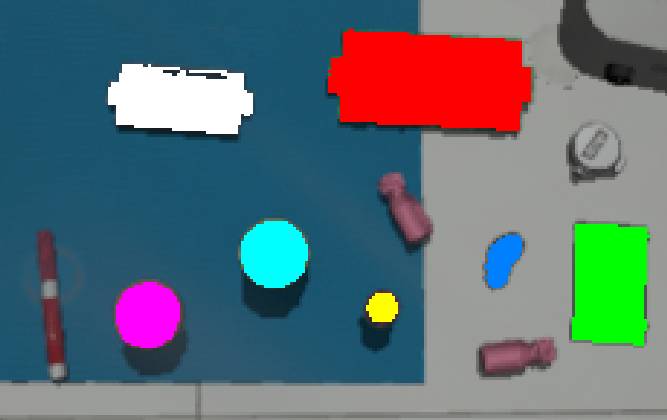

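```bash
cat > b.py <<'E'
from seg import *
ims=load(0)
def tray(a,b,lw,lz0=.0,lz1=.014): return [box(-a/2,a/2,-b/2,b/2,0,.014),box(-lw/2,lw/2,-b/2-.01,b/2+.01,lz0,lz1)]
rest=[box(-.032,.032,-.052,.052,0,.004)]+[box(s*.0155 if s>0 else -.032,.032 if s>0 else -.0155,y-.004,y+.004,.004,.026) for s in(1,-1) for y in(-.038,.038)]
def run(name,key,uvs,parts,z,free,yaws=(0,),crop=None):
    ms=[ccomp(rule(im,key),u) for im,u in zip(ims,uvs)]
    if key=='grey': ms=[cv2.morphologyEx(m.astype(np.uint8),cv2.MORPH_CLOSE,np.ones((3,3)))>0 for m in ms]
    rois=[]
    for j,m in enumerate(ms):
        ys,xs=np.nonzero(m);r=[xs.min()-8,ys.min()-8,xs.max()+9,ys.max()+9]
        if j==0 and crop:r[3]=crop
        rois.append(r)
    p0=atz(ims[1],np.array([np.nonzero(ms[1])[1].mean(),np.nonzero(ms[1])[0].mean()]),z)
    for fr in free:
        b=max((fit(ims,ms,rois,parts,[p0[0],p0[1],0,w],fr) for w in yaws),key=lambda t:sum(t[1]))
        one=[fit([ims[k]],[ms[k]],[rois[k]],parts,b[0],[i for i in fr if i!=2])[0][:2]*1000 for k in(0,1)]
        print(name,fr,(b[0][:3]*1000).round(1),np.degrees(b[0][3]).round(1),np.round(b[1],3),'side/top only',[o.round(1) for o in one])
F=[[0,1],[0,1,2]];G=[[0,1,3],[0,1,2,3]]
run('orange','orange',[(236,148),(201,228)],[cyl(.029,.050,.064)],.06,F)
run('yellow','yellow',[(237,180),(244,207)],[cyl(.029,.050,.064)],.06,F)
for r in(.010,.011,.012,.013):run(f'red{r}','red',[(200,202),(281,226)],[cyl(r,.044,.058)],.05,F)
run('cuptray','green',[(287,264),(298,148)],tray(.084,.164,.03),.014,G,(0.05,),294)
run('bottray','grey',[(313,190),(212,155)],tray(.058,.112,.024),.014,G,(0.05,))
run('rest','black',[(162,300),(360,217)],rest,.01,G,(0,))
E
python3 b.py
```

```text
orange [0, 1] [421.7 226.4   0. ] 0.0 [0.806 0.805] side/top only [array([419.8, 231.8]), array([422. , 222.8])]
orange [0, 1, 2] [421.7 227.2  -1.3] 0.0 [0.807 0.807] side/top only [array([419.1, 233.2]), array([422. , 223.7])]
yellow [0, 1] [470.8 121.    0. ] 0.0 [0.842 0.892] side/top only [array([469.8, 125.3]), array([470.3, 120.4])]
yellow [0, 1, 2] [ 4.704e+02  1.213e+02 -1.000e-01] 0.0 [0.843 0.891] side/top only [array([469.4, 126. ]), array([469.8, 120.1])]
red0.01 [0, 1] [425.9  32.3   0. ] 0.0 [0.718 0.704] side/top only [array([426.3,  32.8]), array([426. ,  32.3])]
red0.01 [0, 1, 2] [425.8  31.2   2.6] 0.0 [0.726 0.708] side/top only [array([429.4,  31. ]), array([425.3,  31.2])]
red0.011 [0, 1] [425.   32.1   0. ] 0.0 [0.789 0.83 ] side/top only [array([427. ,  33.2]), array([424.7,  31.5])]
red0.011 [0, 1, 2] [425.1  32.    1.4] 0.0 [0.8   0.835] side/top only [array([427.4,  31.8]), array([424.5,  30.9])]
red0.012 [0, 1] [425.5  32.1   0. ] 0.0 [0.866 0.86 ] side/top only [array([426.2,  33.4]), array([424.6,  31. ])]
red0.012 [0, 1, 2] [425.6  31.9   0.9] 0.0 [0.86
[... 343 characters left out ...]
.6 [0.965 0.941] side/top only [array([634.4, -18.4]), array([632.9, -18.8])]
cuptray [0, 1, 2, 3] [633.7 -18.   -1.4] -3.3 [0.969 0.944] side/top only [array([634. , -17.8]), array([633.6, -18.9])]
bottray [0, 1, 3] [619.7 208.4   0. ] -4.4 [0.895 0.894] side/top only [array([619.5, 212.3]), array([619.3, 207.8])]
bottray [0, 1, 2, 3] [ 6.192e+02  2.085e+02 -4.000e-01] -4.5 [0.894 0.895] side/top only [array([619.3, 212.1]), array([619.6, 207.9])]
rest [0, 1, 3] [ 466.6 -152.3    0. ] -10.4 [0.485 0.51 ] side/top only [array([ 450.6, -168.9]), array([ 465.8, -152. ])]
rest [0, 1, 2, 3] [ 466.4 -151.4    1.8] -8.5 [0.484 0.511] side/top only [array([ 468.8, -151.8]), array([ 465.4, -151.2])]
```

```bash
sed -i '/^run(/d;/^for r in/d' b.py; cat > c.py <<'E'
exec(open('b.py').read())
for r in(.026,.027,.028):
  for key,uv in(('orange',[(236,148),(201,228)]),('yellow',[(237,180),(244,207)])):
    run(f'{key}{r}',key,uv,[cyl(r,.063,.064)],.06,F)
run('rest','black',[(162,300),(360,217)],rest,.01,G,(1.57,))
for n,u in dict(orange=[(236.1,146.7),(200.4,228.1)],yellow=[(237.4,178.7),(243.9,206.9)],red=[(199.2,202.4),(281.2,225.6)]).items():
    X=tri(ims,u);print(n,X.round(4),[ (proj(im,X)[0]-v).round(1) for im,v in zip(ims,u)])
s,t=[i['color'][:,:,::-1] for i in ims]
cv2.imwrite('pics/s1.png',np.hstack([cv2.resize(s[230:280,170:220],None,fx=8,fy=8,interpolation=cv2.INTER_CUBIC),cv2.resize(t[190:230,300:340],None,fx=10,fy=10,interpolation=cv2.INTER_CUBIC)]))
cv2.imwrite('pics/s2.png',np.hstack([cv2.resize(s[125:175,215:290],None,fx=6,fy=6,interpolation=cv2.INTER_CUBIC),cv2.resize(t[195:255,155:195],None,fx=5,fy=5,interpolation=cv2.INTER_CUBIC)]))
E
python3 c.py
```

```text
orange0.026 [0, 1] [420.5 222.8   0. ] 0.0 [0.724 0.952] side/top only [array([423.9, 222. ]), array([420.2, 222.8])]
orange0.026 [0, 1, 2] [ 4.208e+02  2.231e+02 -3.000e-01] 0.0 [0.726 0.95 ] side/top only [array([422.5, 223.9]), array([420.2, 222.8])]
yellow0.026 [0, 1] [470.5 120.6   0. ] 0.0 [0.723 0.88 ] side/top only [array([476.3, 112.2]), array([468.4, 119.5])]
yellow0.026 [0, 1, 2] [4.708e+02 1.198e+02 1.000e-01] 0.0 [0.725 0.879] side/top only [array([476.9, 112.1]), array([468.9, 119.7])]
orange0.027 [0, 1] [420.8 223.    0. ] 0.0 [0.763 0.947] side/top only [array([422.8, 224.7]), array([420.3, 223. ])]
orange0.027 [0, 1, 2] [420.6 223.7  -1.3] 0.0 [0.763 0.951] side/top only [array([421.4, 226.1]), array([420.4, 223.3])]
yellow0.027 [0, 1] [469.9 119.9   0. ] 0.0 [0.756 0.942] side/top only [array([475.9, 113.5]), array([469.3, 119.8])]
yellow0.027 [0, 1, 2] [470.1 120.2  -2.2] 0.0 [0.767 0.94 ] side/top only [array([474.8, 115.3]), array([469.9, 120. ])]
orange0.028 [0, 1] [422.  223.7   0. ] 0.0 [0.822 0.882] side/top only [array([422.9, 223.8]), array([420.9, 223.4])]
orange0.028 [0, 1, 2] [421.5 224.7  -1.4] 0.0 [0.818 0.891] side/top only [array([422.1, 225.7]), array([420.3, 223.6])]
yellow0.028 [0, 1] [469.8 119.6   0. ] 0.0 [0.782 0.96 ] side/top only [array([473.4, 117.5]), array([469.3, 119.9])]
yellow0.028 [0, 1, 2] [470.2 120.3  -4. ] 0.0 [0.809 0.963] side/top only [array([473. , 119.1]), array([469.7, 120. ])]
rest [0, 1, 3] [ 447.7 -170.6    0. ] 85.7 [0.878 0.926] side/top only [array([ 449.4, -168.8]), array([ 447.3, -171.3])]
rest [0, 1, 2, 3] [ 447.5 -170.7   -0.5] 85.1 [0.879 0.928] side/top only [array([ 449.2, -169.2]), array([ 447.5, -170.8])]
orange [0.4216 0.2247 0.0594] [array([-0.7,  0.2]), array([-0.3, -0.5])]
yellow [0.4709 0.1207 0.0586] [array([-0.5,  0.1]), array([-0.3, -0.4])]
red [0.4255 0.0319 0.0517] [array([-0.6,  0.1]), array([-0.3, -0.4])]
```

View pics/s1.png

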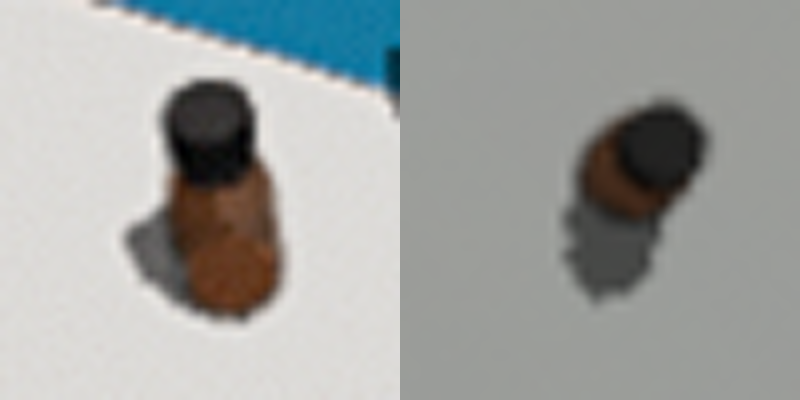

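View pics/s2.png

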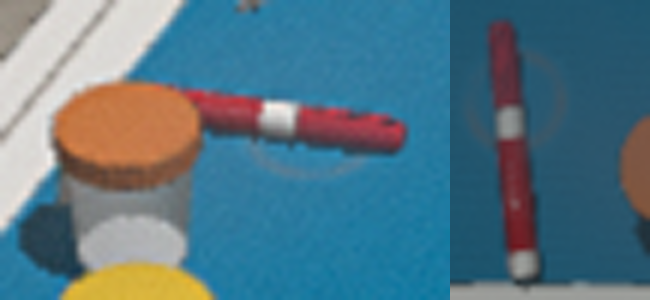

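```bash
cat > d.py <<'E'
exec(open('b.py').read())
_r=rule
def rule(im,k):
    H,Sa,V=hsv(im)
    if k=='oil':return ((H<18)&(Sa>90)&(V<150))|(V<58)
    if k=='mk':return (((H<6)|(H>168))&(Sa>110))
    return _r(im,k)
for rc in(.009,.0105):run('oil','oil',[(198,255),(325,206)],[cyl(.013,0,.046),cyl(rc,.048,.062)],.04,F)
X=tri(ims,[(196.4,243.6),(325.8,203.5)]);print('oilcap',X.round(4))
m=rule(ims[1],'oil');ys,xs=np.nonzero(ccomp(m,(325,206)));print(xs.min(),xs.max(),ys.min(),ys.max())
print('marker ends top',atz(ims[1],(165.4,199.0),.008).round(4),atz(ims[1],(169.7,250.4),.008).round(4))
print('marker far end side',atz(ims[0],(282.0,147.),.008).round(4),'band',tri(ims,[(261.2,144.2),(166.6,218.8)]).round(4))
E
python3 d.py; python3 -c "
from station import ctrl
import numpy as np;print(ctrl.get_obs()['t'])"
```

```text
oil [0, 1] [473.5 -75.3   0. ] 0.0 [0.722 0.759] side/top only [array([473.4, -72.8]), array([473. , -75.9])]
oil [0, 1, 2] [473.6 -75.5  -1.2] 0.0 [0.721 0.761] side/top only [array([472.6, -71.4]), array([472.8, -76.1])]
oil [0, 1] [473.  -74.9   0. ] 0.0 [0.706 0.744] side/top only [array([473. , -72.3]), array([472.6, -75.3])]
oil [0, 1, 2] [473.5 -75.   -4.9] 0.0 [0.711 0.75 ] side/top only [array([470.5, -69.4]), array([473.3, -76.1])]
oilcap [ 0.4763 -0.0755  0.0606]
318 329 201 212
marker ends top [0.4996 0.3249 0.008 ] [0.3692 0.3095 0.008 ]
marker far end side [0.4995 0.3319 0.008 ] band [0.4484 0.3191 0.0119]
1.0
```

```bash
cat > st.py <<'E'
from h import *
from station import ctrl
from scipy.spatial.transform import Rotation as Ro
def st():
    o=ctrl.get_obs();R=Ro.from_rotvec(o['tool_rot']).as_matrix();y=R[:,1]
    print('t',round(o['t'],2),'tcp',(np.array(o['tool_pos'])*1000).round(1),'jaw deg',np.degrees(np.arctan2(y[1],y[0])).round(1),'zax',R[:,2].round(3),'F',np.round(o['contact_force'],1),'open',round(o['opening']*1000,1),'q',np.round(o['q'],2))
    return o
if __name__=='__main__':st()
E
python3 st.py; python3 - <<'E'
from h import *
i=load(0)[1]
for z in(0,.1,.2):print(z,[atz(i,np.array(p)/1.5,z)[:2].round(3) for p in((515,205),(535,90),(622,235))])
E
```

```text
t 1.0 tcp [204.2 590.7 231.3] jaw deg 70.9 zax [ 0.  0. -1.] F [-0.8 -0.1  0.4] open 85.3 q [ 1.12  0.05  1.61 -0.    1.48 -0.12]
0 [array([ 0.662, -0.141]), array([ 0.884, -0.191]), array([ 0.604, -0.326])]
0.1 [array([ 0.628, -0.118]), array([ 0.826, -0.162]), array([ 0.577, -0.282])]
0.2 [array([ 0.595, -0.094]), array([ 0.767, -0.133]), array([ 0.55 , -0.238])]
```

Emit:
step_arm([
  [1,0,-0.04,0,-10.6],
  [1,0,-0.04,0,-10.6],
  [1,0,-0.04,0,-10.6],
  [1,0,-0.04,0,-10.6],
  [1,0,-0.04,0,-10.6],
  [1,0,-0.04,0,-10.6],
], newtons=30)

```text
t: 1.75
tool_pos: [0.2037, 0.3458, 0.2311]
tool_rot: [2.096, 2.339, 0.001]
contact_force: [0.1, -0.1, 0.8]
opening: 0.085
```

```bash
python3 st.py
```

```text
t 1.75 tcp [203.7 345.8 231.1] jaw deg 6.3 zax [ 0.001  0.    -1.   ] F [ 0.1 -0.1  0.8] open 85.0 q [ 0.85 -0.53  2.1  -0.    1.57  0.74]
```

Emit:
step_arm([
  [1,0.0436,-0.0243,-0.02,-9.8],
  [1,0.0436,-0.0243,-0.03,0],
  [1,0.0436,-0.0243,-0.03,0],
  [1,0.0436,-0.0243,-0.03,0],
  [1,0.0436,-0.0243,-0.02,0],
  [1,0,0,0,0],
])

```text
t: 2.5
tool_pos: [0.4285, 0.2189, 0.1014]
tool_rot: [2.296, 2.143, 0.022]
contact_force: [0.1, 0.5, 0.3]
opening: 0.085
```

```bash
cat > snap.py <<'E'
import sys
from st import *
def snap(k,cs,ct,marks=()):
    ims=[]
    for n,c in(('side',cs),('top',ct)):
        im=ctrl.get_image(n);pickle.dump(im,open(f'pics/{n}{k}.pkl','wb'));ims.append(im)
        o=im['color'][:,:,::-1]
        f=min(390/(c[2]-c[0]),580/(c[3]-c[1]))
        v=cv2.resize(o[c[1]:c[3],c[0]:c[2]],None,fx=f,fy=f,interpolation=cv2.INTER_CUBIC)
        for X in marks:
            p=((proj(im,X)[0]-c[:2]+.5)*f).astype(int);cv2.drawMarker(v,tuple(map(int,p)),(255,0,255),0,8,1)
        ims.append(v)
    h=max(ims[1].shape[0],ims[3].shape[0])
    cv2.imwrite(f'pics/p{k}.png',np.hstack([cv2.copyMakeBorder(v,0,h-v.shape[0],0,5,0) for v in(ims[1],ims[3])]))
    return ims[0],ims[2]
E
python3 - <<'E'
from snap import *
o=st();snap(1,(180,90,320,230),(140,150,280,270),[o['tool_pos'],[.4215,.2245,.064]])
E
```

```text
t 2.5 tcp [428.5 218.9 101.4] jaw deg -4.0 zax [ 0.011  0.009 -1.   ] F [0.1 0.5 0.3] open 85.0 q [ 0.31 -0.19  2.07  0.01  1.25  0.38]
```

View pics/p1.png

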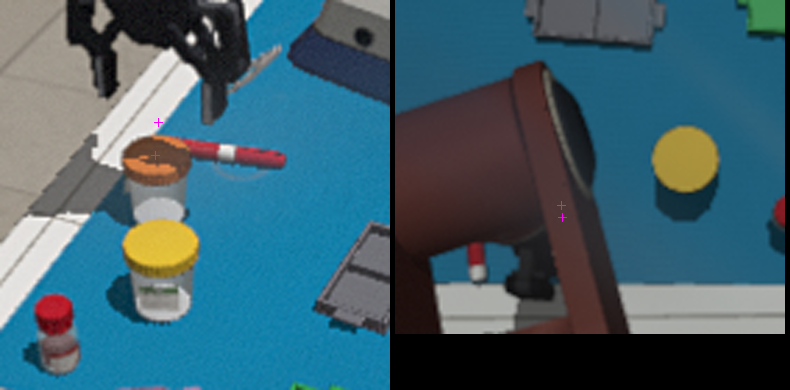

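The side view shows the gripper's two fingers, at crop (105,90) and (213,115), either side of the orange lid at (157,158). The top view is hidden by the arm.

```bash
python3 st.py
```

```text
t 2.6 tcp [427.4 220.7 102.8] jaw deg -3.8 zax [ 0.013  0.011 -1.   ] F [-0.   1.  -1.1] open 85.3 q [ 0.32 -0.19  2.07  0.01  1.25  0.38]
```

Emit:
step_arm([
  [1,-0.006,0.004,-0.01,0],
  [1,0,0,-0.02,0],
  [1,0,0,-0.02,0],
  [1,0,0,-0.02,0],
  [1,0,0,-0.01,0],
  [1,0,0,0,0],
])

```text
t: 3.35
tool_pos: [0.4165, 0.2309, 0.0232]
tool_rot: [2.28, 2.157, 0.037]
contact_force: [0.5, 0.9, 0.1]
opening: 0.0853
```

```bash
python3 st.py
```

```text
t 3.35 tcp [416.5 230.9  23.2] jaw deg -3.2 zax [ 0.019  0.015 -1.   ] F [0.5 0.9 0.1] open 85.3 q [ 0.35 -0.09  2.13  0.01  1.08  0.4 ]
```

Emit:
step_arm([
  [1,0.003,-0.003,-0.002,0],
  [1,0.002,-0.002,-0.002,0],
  [1,0.001,-0.001,0,0],
  [1,0,0,0,0],
  [1,0,0,0,0],
])

```text
t: 3.98
tool_pos: [0.4248, 0.2253, 0.0217]
tool_rot: [2.278, 2.156, 0.045]
contact_force: [-0.4, 0.0, 0.1]
opening: 0.0856
```

```bash
python3 - <<'E'
from snap import *
o=st();snap(2,(180,90,320,230),(140,150,280,270),[o['tool_pos'],[.4215,.2245,.064],[.4215,.2245,.0]])
E
```

```text
t 3.98 tcp [424.8 225.3  21.7] jaw deg -3.2 zax [ 0.024  0.016 -1.   ] F [-0.4  0.   0.1] open 85.6 q [ 0.33 -0.08  2.12  0.01  1.07  0.38]
```

View pics/p2.png

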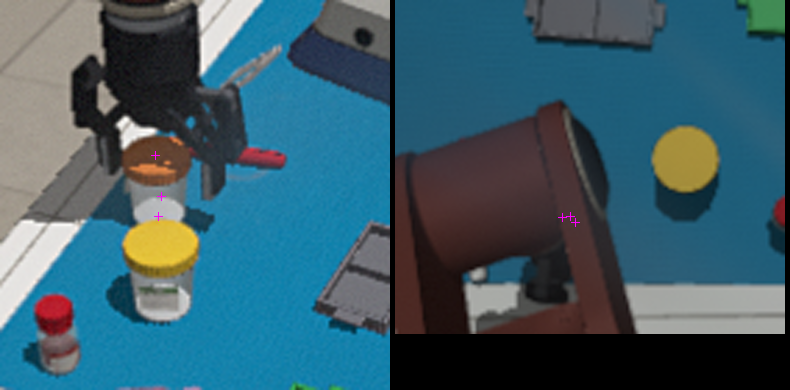

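Emit:
step_arm([
  [0.7,-0.002,0,-0.003,0],
  [0.5,0,0,0,0],
  [0.5,0,0,0,0],
  [0.5,0,0,0,0],
  [0.5,0,0,0,0],
  [0.5,0,0,0,0],
], newtons=30)

```text
t: 4.82
tool_pos: [0.4225, 0.2255, 0.0186]
tool_rot: [2.278, 2.157, 0.044]
contact_force: [-0.4, -0.8, 2.2]
opening: 0.0506
```

```bash
python3 st.py
```

```text
t 4.83 tcp [422.5 225.5  18.6] jaw deg -3.1 zax [ 0.024  0.016 -1.   ] F [-0.4 -0.8  2.2] open 50.6 q [ 0.33 -0.08  2.12  0.01  1.07  0.38]
```

Emit:
step_arm([
  [0.4,0,0,0.005,0],
  [0.4,0,0,0.01,0],
  [0.4,0,0,0.015,0],
  [0.4,0,0,0.02,0],
  [0.4,0,0,0.02,0],
  [0.4,0,0,0.015,0],
  [0.4,0,0,0.005,0],
  [0.4,0,0,0,0],
])

```text
t: 5.82
tool_pos: [0.4232, 0.2257, 0.1162]
tool_rot: [2.277, 2.155, 0.05]
contact_force: [-0.1, 0.6, 1.0]
opening: 0.0503
```

```bash
python3 - <<'E'
from snap import *
o=st();snap(3,(180,90,320,230),(140,150,280,270),[o['tool_pos']])
E
```

```text
t 5.83 tcp [423.2 225.7 116.2] jaw deg -3.2 zax [ 0.028  0.017 -0.999] F [-0.1  0.6  1. ] open 50.3 q [ 0.33 -0.23  2.07  0.01  1.26  0.38]
```

View pics/p3.png

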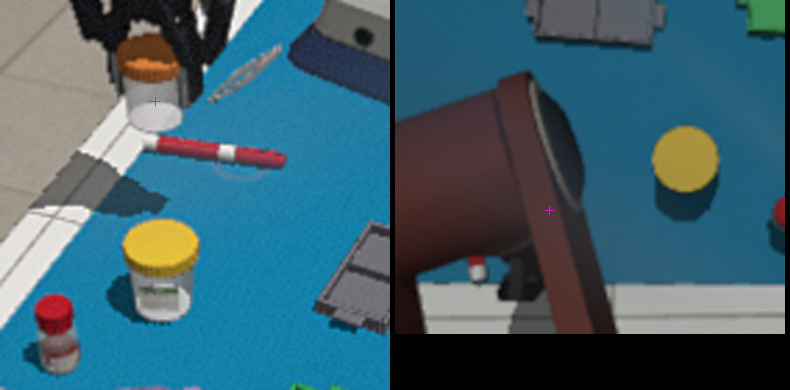

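The orange cup is held upright at crop (150,85). The whole marker now shows, with ends at crop (148,143) and (286,158). I'll check the centrifuge clearance before carrying the cup.

```bash
python3 - <<'E'
from h import *
s,t=load(0)
print('C',(-np.array(s['R']).T@s['t']).round(3),(-np.array(t['R']).T@t['t']).round(3))
v=cv2.resize(s['color'][220:384,180:420,::-1],None,fx=3.2,fy=3.2,interpolation=cv2.INTER_CUBIC)
for uv,c in(((343,137),(0,0,255)),((350,100),(255,0,0)),((357,64),(0,200,255))):
    for z in np.arange(0,.26,.02):
        p=(proj(s,atz(t,uv,z))[0]-[180,220]+.5)*3.2;cv2.circle(v,tuple(map(int,p)),3 if abs(z*10%1)>.01 else 6,c,1)
cv2.imwrite('pics/cen.png',v)
m=tri([s,t],[(257.9,144.0),(167.6,224.7)]);print('marker mid',m.round(4), 'top end',tri([s,t],[(282.4,146.7),(165.4,199.0)]).round(4),tri([s,t],[(233.3,141.3),(169.7,250.4)]).round(4))
E
```

```text
C [ 0.771 -0.508  0.633] [0.36  0.069 0.898]
marker mid [0.4364 0.3186 0.0088] top end [0.5007 0.3246 0.0132] [0.3716 0.3118 0.0056]
```

View pics/cen.png

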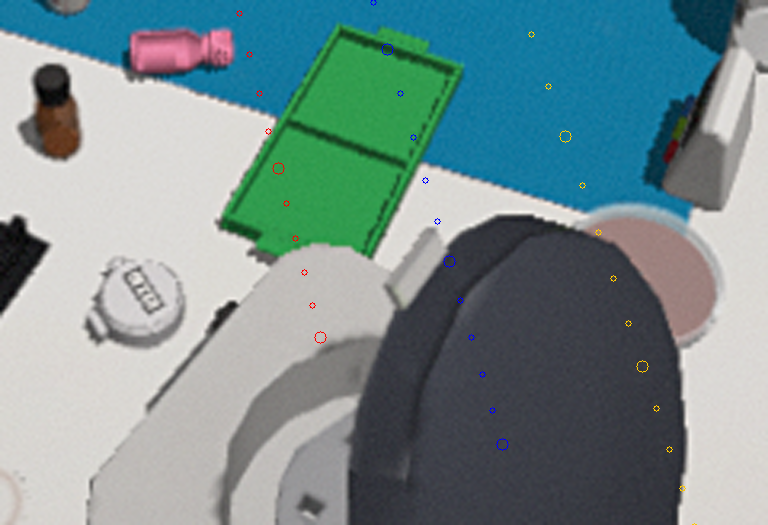

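Emit:
step_arm([
  [0.4,0.01,-0.014,0.003,0],
  [0.4,0.021,-0.028,0,0],
  [0.4,0.031,-0.043,0,0],
  [0.4,0.042,-0.057,0,0],
  [0.4,0.042,-0.057,0,0],
  [0.4,0.031,-0.043,0,0],
  [0.4,0.021,-0.028,0,0],
  [0.4,0.01,-0.014,0,0],
  [0.4,0,0,0,0],
  [0.4,0,0,0,0],
])

```text
t: 7.18
tool_pos: [0.6222, -0.0592, 0.1125]
tool_rot: [-2.282, -2.159, -0.037]
contact_force: [-0.4, -0.3, -1.2]
opening: 0.0503
```

```bash
python3 st.py
```

```text
t 7.17 tcp [622.2 -59.2 112.5] jaw deg -3.2 zax [ 0.017  0.016 -1.   ] F [-0.4 -0.3 -1.2] open 50.3 q [-0.22  0.14  1.72  0.02  1.26 -0.17]
```

Emit:
step_arm([
  [0.4,0.004,0,-0.005,0],
  [0.4,0.003,0,-0.012,0],
  [0.4,0.002,0,-0.016,0],
  [0.4,0,0,-0.016,0],
  [0.4,0,0,-0.012,0],
  [0.4,0,0,-0.006,0],
  [0.4,0,0,-0.002,0],
  [0.4,0,0,0,0],
])

```text
t: 8.18
tool_pos: [0.6293, -0.0557, 0.037]
tool_rot: [-2.275, -2.161, -0.034]
contact_force: [1.5, 1.0, 0.6]
opening: 0.0506
```

```bash
python3 - <<'E'
from snap import *
o=st();snap(4,(225,190,355,320),(230,110,370,250),[o['tool_pos'],[.6312,-.0586,.004]])
E
```

```text
t 8.18 tcp [629.3 -55.7  37. ] jaw deg -3.0 zax [ 0.013  0.017 -1.   ] F [1.5 1.  0.6] open 50.6 q [-0.21  0.25  1.74  0.02  1.14 -0.17]
```

View pics/p4.png

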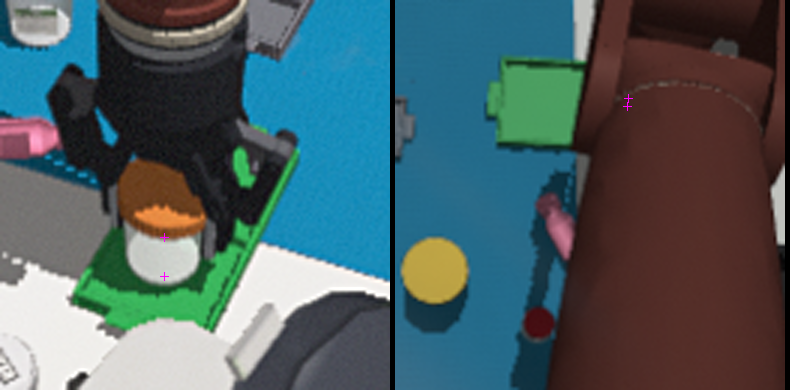

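The cup at crop (165,240) hangs over the near green bay, clear of its walls.

Emit:
step_arm([
  [0.4,0.001,-0.002,-0.004,0],
  [0.4,0,-0.001,-0.004,0],
  [0.4,0,0,-0.003,0],
  [0.4,0,0,-0.001,0],
  [0.4,0,0,-0.0005,0],
  [0.4,0,0,0,0],
])

```text
t: 9.02
tool_pos: [0.6314, -0.0592, 0.0252]
tool_rot: [-2.277, -2.163, -0.037]
contact_force: [0.2, -0.1, -0.3]
opening: 0.0504
```

```bash
python3 st.py
```

```text
t 9.03 tcp [631.4 -59.2  25.2] jaw deg -3.0 zax [ 0.016  0.017 -1.   ] F [ 0.2 -0.1 -0.3] open 50.4 q [-0.22  0.27  1.74  0.02  1.12 -0.18]
```

Emit:
step_arm([
  [0.4,0,0,-0.0015,0],
  [0.4,0,0,-0.001,0],
  [0.4,0,0,0,0],
  [0.4,0,0,0,0],
])

```text
t: 9.52
tool_pos: [0.6315, -0.0591, 0.0227]
tool_rot: [-2.277, -2.163, -0.037]
contact_force: [-0.1, -1.1, -0.7]
opening: 0.0503
```

```bash
python3 st.py
```

```text
t 9.53 tcp [631.5 -59.1  22.7] jaw deg -3.0 zax [ 0.016  0.017 -1.   ] F [-0.1 -1.1 -0.7] open 50.3 q [-0.22  0.27  1.74  0.02  1.12 -0.18]
```

Emit:
step_arm([
  [0.4,0,0,-0.001,0],
  [0.4,0,0,-0.0005,0],
  [0.4,0,0,0,0],
])

```text
t: 9.9
tool_pos: [0.6318, -0.0592, 0.0219]
tool_rot: [-2.277, -2.163, -0.037]
contact_force: [0.1, -0.3, 0.4]
opening: 0.0505
```

```bash
python3 - <<'E'
from snap import *
o=st();snap(5,(240,200,340,310),(230,110,370,250),[o['tool_pos'],[.6312,-.0586,.004]])
E
```

```text
t 9.9 tcp [631.8 -59.2  21.9] jaw deg -2.9 zax [ 0.017  0.017 -1.   ] F [ 0.1 -0.3  0.4] open 50.5 q [-0.22  0.27  1.74  0.02  1.12 -0.18]
```

View pics/p5.png

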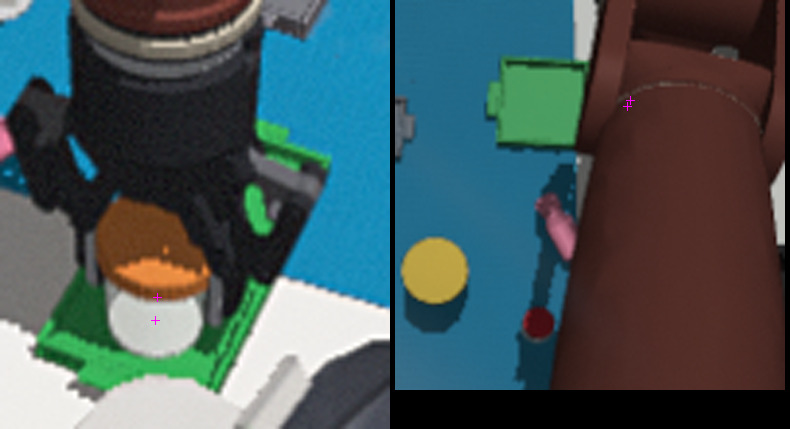

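Emit:
step_arm([
  [0.4,0,0,-0.0015,0],
  [0.4,0,0,0,0],
])

```text
t: 10.25
tool_pos: [0.6321, -0.0593, 0.022]
tool_rot: [-2.277, -2.163, -0.037]
contact_force: [-0.1, -0.2, 0.5]
opening: 0.0506
```

```bash
python3 st.py
```

```text
t 10.25 tcp [632.1 -59.3  22. ] jaw deg -2.9 zax [ 0.017  0.017 -1.   ] F [-0.1 -0.2  0.5] open 50.6 q [-0.22  0.27  1.74  0.02  1.12 -0.18]
```

Emit:
step_arm([
  [0.65,0,0,0,0],
  [0.8,0,0,0,0],
  [1,0,0,0,0],
  [1,0,0,0,0],
  [1,0,0,0,0],
])

```text
t: 10.88
tool_pos: [0.6317, -0.0592, 0.0208]
tool_rot: [-2.276, -2.163, -0.036]
contact_force: [0.9, -0.1, 0.8]
opening: 0.0858
```

Emit:
step_arm([
  [1,0,0,0.005,0],
  [1,0,0,0.015,0],
  [1,0,0,0.025,0],
  [1,0,0,0.03,0],
  [1,0,0,0.02,0],
  [1,0,0,0.005,0],
  [1,0,0,0,0],
])

```text
t: 11.75
tool_pos: [0.6319, -0.0592, 0.128]
tool_rot: [2.277, 2.163, 0.039]
contact_force: [0.6, 0.2, 0.1]
opening: 0.0856
```

```bash
python3 st.py
```

```text
t 11.75 tcp [631.9 -59.2 128. ] jaw deg -2.9 zax [ 0.018  0.016 -1.   ] F [0.6 0.2 0.1] open 85.6 q [-0.22  0.15  1.69  0.02  1.29 -0.17]
```

Emit:
step_arm([
  [1,-0.008,0.009,0,0],
  [1,-0.016,0.018,0,0],
  [1,-0.024,0.027,0,0],
  [1,-0.033,0.036,0,0],
  [1,-0.033,0.036,0,0],
  [1,-0.024,0.027,0,0],
  [1,-0.016,0.018,-0.005,0],
  [1,-0.008,0.009,-0.01,0],
  [1,0,0,-0.01,0],
  [1,0,0,0,0],
])

```text
t: 13.0
tool_pos: [0.4536, 0.1279, 0.0885]
tool_rot: [-2.266, -2.153, -0.016]
contact_force: [-0.3, -0.9, 0.3]
opening: 0.0856
```

```bash
python3 - <<'E'
from snap import *
o=st();snap(6,(180,150,340,310),(190,120,350,260),[[.6312,-.0586,.068],[.4703,.1203,.064]])
E
```

```text
t 13.0 tcp [453.6 127.9  88.5] jaw deg -2.9 zax [-0.003  0.018 -1.   ] F [-0.3 -0.9  0.3] open 85.6 q [ 0.11 -0.19  2.09  0.02  1.24  0.15]
```

View pics/p6.png

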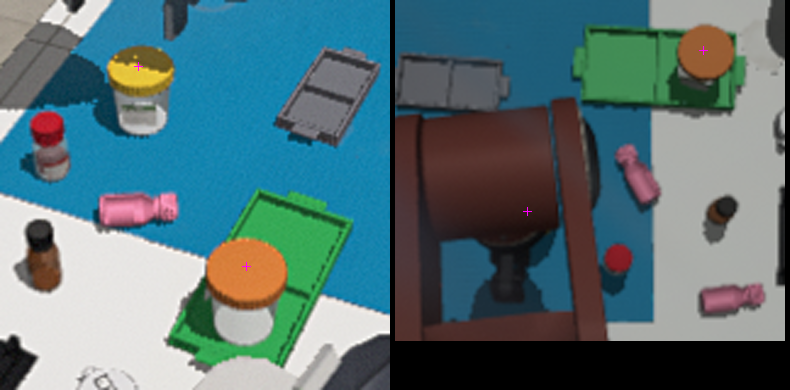

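The orange cup stands upright in its bay, lid at side crop (246,272). The yellow cup's lid is at (141,68) and matches its predicted mark.

Emit:
step_arm([
  [1,0.005,-0.002,0,0],
  [1,0.006,-0.003,0,0],
  [1,0.004,-0.002,-0.005,0],
  [1,0.002,-0.001,-0.015,0],
  [1,0,0,-0.02,0],
  [1,0,0,-0.015,0],
  [1,0,0,-0.008,0],
  [1,0,0,-0.003,0],
  [1,0,0,0,0],
  [1,0,0,0,0],
])

```text
t: 14.35
tool_pos: [0.4748, 0.118, 0.0206]
tool_rot: [-2.271, -2.152, -0.021]
contact_force: [-0.5, 0.6, -0.6]
opening: 0.0852
```

```bash
python3 st.py
```

```text
t 14.35 tcp [474.8 118.   20.6] jaw deg -3.1 zax [ 0.001  0.018 -1.   ] F [-0.5  0.6 -0.6] open 85.2 q [ 0.08 -0.04  2.08  0.02  1.09  0.13]
```

Emit:
step_arm([
  [1,-0.002,0.001,-0.001,0],
  [0.9,-0.002,0.001,-0.001,0],
  [0.8,0,0,0,0],
  [0.5,0,0,0,0],
  [0.4,0,0,0,0],
  [0.4,0,0,0,0],
  [0.4,0,0,0,0],
  [0.4,0,0,0,0],
  [0.4,0,0,0,0],
])

```text
t: 15.48
tool_pos: [0.4717, 0.1204, 0.0202]
tool_rot: [-2.273, -2.153, -0.025]
contact_force: [-1.6, 0.8, 1.0]
opening: 0.0503
```

```bash
python3 st.py
```

```text
t 15.47 tcp [471.7 120.4  20.2] jaw deg -3.1 zax [ 0.004  0.019 -1.   ] F [-1.6  0.8  1. ] open 50.3 q [ 0.09 -0.05  2.09  0.02  1.09  0.13]
```

Emit:
step_arm([
  [0.4,0,0,0.005,0],
  [0.4,0,0,0.01,0],
  [0.4,0,0,0.02,0],
  [0.4,0,0,0.02,0],
  [0.4,0,0,0.02,0],
  [0.4,0,0,0.01,0],
  [0.4,0.008,-0.005,0.003,0],
  [0.4,0.016,-0.01,0,0],
  [0.4,0.025,-0.015,0,0],
  [0.4,0.033,-0.02,0,0],
  [0.4,0.033,-0.02,0,0],
  [0.4,0.025,-0.015,0,0],
  [0.4,0.016,-0.01,0,0],
  [0.4,0.008,-0.005,0,0],
  [0.4,0,0,0,0],
  [0.4,0,0,0,0],
])

```text
t: 17.48
tool_pos: [0.6424, 0.0105, 0.103]
tool_rot: [-2.271, -2.145, -0.013]
contact_force: [-0.3, -0.4, 0.7]
opening: 0.0503
```

```bash
python3 st.py
```

```text
t 17.48 tcp [642.4  10.5 103. ] jaw deg -3.3 zax [-0.006  0.018 -1.   ] F [-0.3 -0.4  0.7] open 50.3 q [-0.11  0.2   1.67  0.02  1.28 -0.06]
```

Emit:
step_arm([
  [0.4,-0.003,0.004,0,0],
  [0.4,-0.002,0.004,0,0],
  [0.4,-0.001,0.002,-0.005,0],
  [0.4,0,0,-0.014,0],
  [0.4,0,0,-0.018,0],
  [0.4,0,0,-0.014,0],
  [0.4,0,0,-0.007,0],
  [0.4,0,0,-0.003,0],
  [0.4,0,0,0,0],
])

```text
t: 18.6
tool_pos: [0.6334, 0.0226, 0.0362]
tool_rot: [-2.268, -2.145, -0.01]
contact_force: [-0.3, 0.1, -0.4]
opening: 0.0502
```

```bash
python3 - <<'E'
from snap import *
o=st();snap(7,(225,190,355,320),(230,110,370,250),[o['tool_pos'],[.636,.0212,.004]])
E
```

```text
t 18.6 tcp [633.4  22.6  36.2] jaw deg -3.2 zax [-0.009  0.019 -1.   ] F [-0.3  0.1 -0.4] open 50.2 q [-0.09  0.27  1.72  0.02  1.17 -0.04]
```

View pics/p7.png

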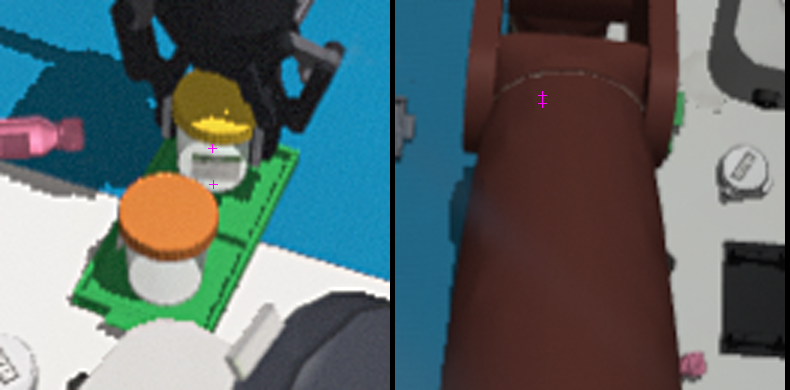

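The yellow cup at crop (212,150) hangs over the free bay, clear of the orange cup. I'll lower it.

Emit:
step_arm([
  [0.4,0.001,-0.001,-0.004,0],
  [0.4,0.001,0,-0.004,0],
  [0.4,0,0,-0.002,0],
  [0.4,0,0,-0.0015,0],
  [0.4,0,0,-0.001,0],
  [0.4,0,0,0,0],
  [0.4,0,0,0,0],
])

```text
t: 19.58
tool_pos: [0.637, 0.0214, 0.0249]
tool_rot: [-2.269, -2.147, -0.014]
contact_force: [0.1, -0.6, -0.1]
opening: 0.0503
```

```bash
python3 st.py
```

```text
t 19.57 tcp [637.   21.4  24.9] jaw deg -3.2 zax [-0.006  0.019 -1.   ] F [ 0.1 -0.6 -0.1] open 50.3 q [-0.09  0.29  1.72  0.02  1.15 -0.04]
```

Emit:
step_arm([
  [0.4,0,0,-0.001,0],
  [0.4,0,0,-0.001,0],
  [0.4,0,0,0,0],
])

```text
t: 19.95
tool_pos: [0.6372, 0.0214, 0.0235]
tool_rot: [-2.27, -2.148, -0.014]
contact_force: [0.4, 0.3, -0.4]
opening: 0.0502
```

Emit:
step_arm([
  [0.4,0,0,-0.001,0],
  [0.4,0,0,0,0],
])

```text
t: 20.2
tool_pos: [0.6375, 0.0214, 0.0235]
tool_rot: [-2.27, -2.148, -0.014]
contact_force: [-0.4, 0.3, -0.5]
opening: 0.0503
```

Emit:
step_arm([
  [0.65,0,0,0,0],
  [0.8,0,0,0,0],
  [1,0,0,0,0],
  [1,0,0,0,0],
  [1,0,0,0.005,0],
  [1,0,0,0.015,0],
  [1,0,0,0.025,0],
  [1,0,0,0.03,0],
  [1,0,0,0.02,0],
  [1,0,0,0.005,0],
  [1,0,0,0,0],
])

```text
t: 21.58
tool_pos: [0.6375, 0.0214, 0.1298]
tool_rot: [-2.271, -2.149, -0.017]
contact_force: [-0.1, -0.8, 0.0]
opening: 0.0854
```

```bash
python3 st.py
```

```text
t 21.57 tcp [637.5  21.4 129.8] jaw deg -3.2 zax [-0.003  0.018 -1.   ] F [-0.1 -0.8  0. ] open 85.4 q [-0.09  0.16  1.67  0.02  1.31 -0.04]
```

Emit:
step_arm([
  [1,-0.008,-0.004,0,0],
  [0.9,-0.016,-0.009,0,0],
  [0.8,-0.024,-0.014,0,0],
  [0.7,-0.03,-0.018,0,0],
  [0.6,-0.03,-0.018,0,0],
  [0.6,-0.024,-0.014,0,0],
  [0.6,-0.014,-0.008,0,0],
  [0.6,-0.006,-0.004,0,0],
  [0.6,-0.002,0,0,0],
  [0.6,0,0,0,0],
  [0.6,0,0,0,0],
])

```text
t: 22.95
tool_pos: [0.4711, -0.0691, 0.1188]
tool_rot: [-2.26, -2.14, -0.001]
contact_force: [0.5, -0.5, 0.2]
opening: 0.0511
```

```bash
python3 - <<'E'
from snap import *
o=st();snap(8,(170,170,340,310),(190,110,380,260),[o['tool_pos'],[.636,.0212,.068],[.4735,-.075,.062],[.4735,-.075,.0]])
E
```

```text
t 22.95 tcp [471.1 -69.1 118.8] jaw deg -3.1 zax [-0.02   0.022 -1.   ] F [ 0.5 -0.5  0.2] open 51.1 q [-0.31 -0.2   2.04  0.01  1.32 -0.26]
```

View pics/p8.png

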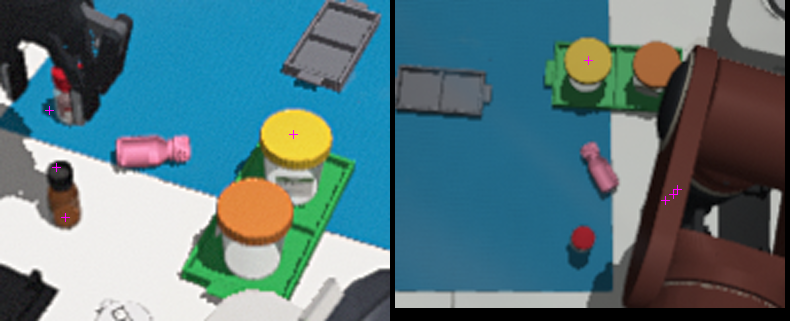

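Both cups stand upright in their bays, lids at side crop (294,135) and (255,210). The amber black-cap bottle is at (63,195), with the gripper above it and the pink look-alike clear at (150,150).

Emit:
step_arm([
  [0.6,0.002,-0.002,0,0],
  [0.6,0.002,-0.002,-0.003,0],
  [0.6,0,-0.001,-0.01,0],
  [0.6,0,0,-0.015,0],
  [0.6,0,0,-0.018,0],
  [0.6,0,0,-0.016,0],
  [0.6,0,0,-0.01,0],
  [0.6,0,0,-0.005,0],
  [0.6,0,0,-0.002,0],
  [0.6,0,0,0,0],
])

```text
t: 24.3
tool_pos: [0.4746, -0.074, 0.0333]
tool_rot: [-2.258, -2.139, 0.001]
contact_force: [0.3, 0.1, -0.1]
opening: 0.0512
```

```bash
python3 - <<'E'
from snap import *
o=st();snap(9,(150,190,250,290),(250,140,380,260),[o['tool_pos']])
E
```

```text
t 24.3 tcp [474.6 -74.   33.3] jaw deg -3.1 zax [-0.022  0.022 -1.   ] F [ 0.3  0.1 -0.1] open 51.2 q [-0.32 -0.06  2.08  0.02  1.15 -0.27]
```

View pics/p9.png

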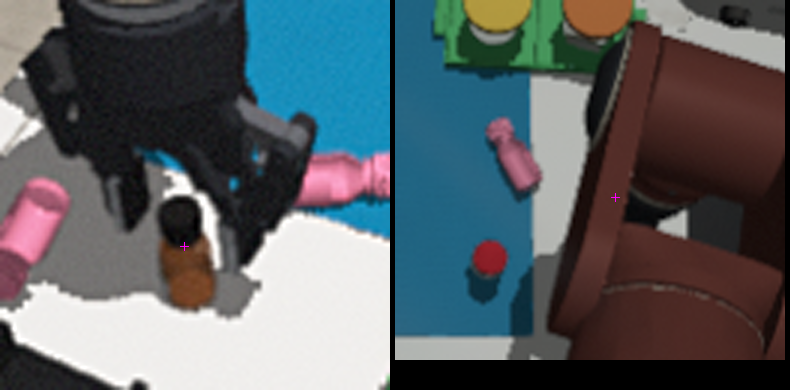

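The bottle at crop (183,245) is centred between the fingertips at (125,210) and (232,250).

Emit:
step_arm([
  [0.6,0,0,-0.006,0],
  [0.6,0,0,-0.006,0],
  [0.6,0,0,-0.003,0],
  [0.6,0,0,-0.001,0],
  [0.6,0,0,0,0],
  [0.3,0,0,0,0],
  [0.15,0,0,0,0],
  [0.15,0,0,0,0],
  [0.15,0,0,0,0],
  [0.15,0,0,0,0],
], newtons=25)

```text
t: 25.65
tool_pos: [0.4755, -0.0743, 0.0175]
tool_rot: [-2.259, -2.14, -0.001]
contact_force: [-0.1, 0.5, -0.3]
opening: 0.0246
```

```bash
python3 st.py
```

```text
t 25.65 tcp [475.5 -74.3  17.5] jaw deg -3.1 zax [-0.02   0.022 -1.   ] F [-0.1  0.5 -0.3] open 24.6 q [-0.32 -0.03  2.09  0.02  1.11 -0.27]
```

Emit:
step_arm([
  [0.15,0,0,0.004,0],
  [0.15,0,0,0.01,0],
  [0.15,0,0,0.02,0],
  [0.15,0,0,0.025,0],
  [0.15,0,0,0.025,0],
  [0.15,0,0,0.015,0],
  [0.15,0,0,0.005,0],
  [0.15,0,0,0,0],
])

```text
t: 26.65
tool_pos: [0.4752, -0.0742, 0.1274]
tool_rot: [-2.26, -2.141, -0.002]
contact_force: [0.2, -0.9, 0.7]
opening: 0.0245
```

```bash
python3 - <<'E'
from snap import *
o=st();snap(10,(150,190,250,290),(250,140,380,260),[o['tool_pos']])
E
```

```text
t 26.65 tcp [475.2 -74.2 127.4] jaw deg -3.1 zax [-0.019  0.021 -1.   ] F [ 0.2 -0.9  0.7] open 24.5 q [-0.32 -0.2   2.03  0.01  1.33 -0.27]
```

View pics/p10.png

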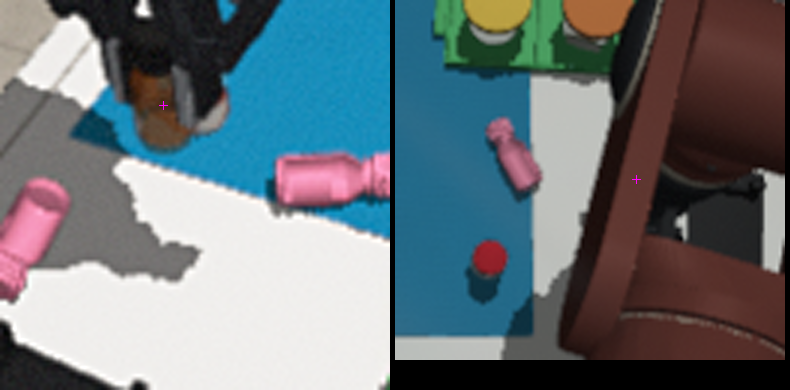

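The amber bottle is lifted, held at crop (160,105), and the bench beneath it is empty.

Emit:
step_arm([
  [0.15,0.004,0.009,0,0],
  [0.15,0.01,0.022,0,0],
  [0.15,0.016,0.034,0,0],
  [0.15,0.02,0.042,0,0],
  [0.15,0.022,0.045,0,0],
  [0.15,0.02,0.042,0,0],
  [0.15,0.018,0.036,0,0],
  [0.15,0.014,0.026,0,0],
  [0.15,0.008,0.016,0,0],
  [0.15,0.003,0.006,0,0],
  [0.15,0,0,0,0],
  [0.15,0,0,0,0],
])

```text
t: 28.25
tool_pos: [0.6081, 0.2172, 0.1163]
tool_rot: [-2.253, -2.132, 0.017]
contact_force: [-0.1, -0.5, -0.8]
opening: 0.0244
```

```bash
python3 st.py
```

```text
t 28.25 tcp [608.1 217.2 116.3] jaw deg -3.2 zax [-0.036  0.021 -0.999] F [-0.1 -0.5 -0.8] open 24.4 q [0.22 0.21 1.64 0.03 1.32 0.26]
```

Emit:
step_arm([
  [0.15,0.003,0.004,0,0],
  [0.15,0.005,0.007,0,0],
  [0.15,0.003,0.005,0,0],
  [0.15,0.001,0.002,-0.006,0],
  [0.15,0,0,-0.014,0],
  [0.15,0,0,-0.018,0],
  [0.15,0,0,-0.014,0],
  [0.15,0,0,-0.008,0],
  [0.15,0,0,-0.003,0],
  [0.15,0,0,0,0],
])

```text
t: 29.5
tool_pos: [0.6193, 0.2344, 0.0471]
tool_rot: [-2.254, -2.128, 0.022]
contact_force: [0.9, -0.3, -0.2]
opening: 0.0247
```

```bash
python3 - <<'E'
from snap import *
o=st();snap(11,(260,120,360,220),(170,110,270,190),[o['tool_pos'],[.6216,.2364,.004]])
E
```

```text
t 29.5 tcp [619.3 234.4  47.1] jaw deg -3.3 zax [-0.039  0.02  -0.999] F [ 0.9 -0.3 -0.2] open 24.7 q [0.24 0.32 1.63 0.03 1.22 0.28]
```

View pics/p11.png

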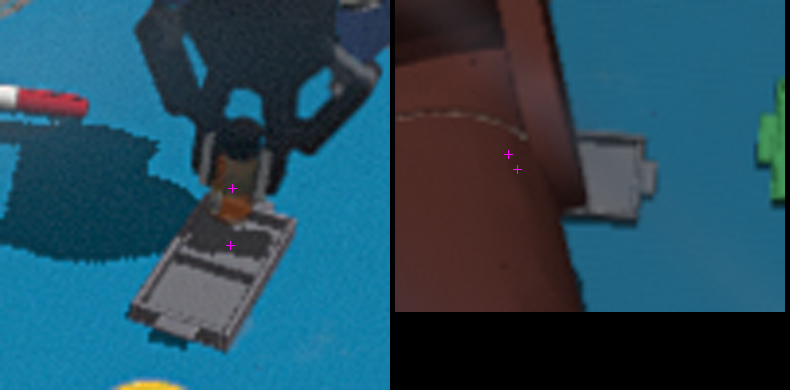

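The held bottle at crop (232,190) is over the far grey bay, whose centre is about (233,240).

Emit:
step_arm([
  [0.15,0.001,0.002,-0.004,0],
  [0.15,0.001,0.001,-0.006,0],
  [0.15,0,0,-0.006,0],
  [0.15,0,0,-0.003,0],
  [0.15,0,0,-0.001,0],
  [0.15,0,0,0,0],
  [0.15,0,0,0,0],
])

```text
t: 30.48
tool_pos: [0.6227, 0.238, 0.0276]
tool_rot: [-2.255, -2.129, 0.018]
contact_force: [0.9, 0.1, 0.5]
opening: 0.0245
```

```bash
python3 - <<'E'
from snap import *
o=st();snap(12,(280,140,350,210),(170,110,270,190),[])
E
```

```text
t 30.48 tcp [622.7 238.   27.6] jaw deg -3.3 zax [-0.036  0.021 -0.999] F [0.9 0.1 0.5] open 24.5 q [0.24 0.36 1.62 0.03 1.19 0.29]
```

View pics/p12.png

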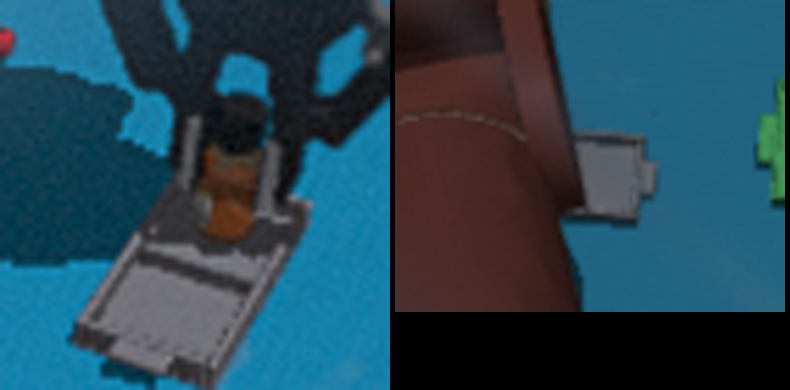

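The bottle's base at crop (226,225) is inside the far bay, so I'll lower it.

Emit:
step_arm([
  [0.15,0,0,-0.002,0],
  [0.15,0,0,-0.002,0],
  [0.15,0,0,-0.001,0],
  [0.15,0,0,0,0],
  [0.15,0,0,0,0],
])

```text
t: 31.2
tool_pos: [0.6229, 0.238, 0.0226]
tool_rot: [-2.256, -2.129, 0.017]
contact_force: [0.8, 0.0, 0.1]
opening: 0.0245
```

Emit:
step_arm([
  [0.15,0,0,-0.001,0],
  [0.15,0,0,0,0],
])

```text
t: 31.45
tool_pos: [0.6231, 0.2381, 0.0226]
tool_rot: [-2.256, -2.129, 0.016]
contact_force: [0.5, 0.3, -0.4]
opening: 0.0247
```

Emit:
step_arm([
  [0.15,0,0,-0.001,0],
  [0.15,0,0,0,0],
])

```text
t: 31.7
tool_pos: [0.6234, 0.2383, 0.0226]
tool_rot: [-2.256, -2.13, 0.016]
contact_force: [-1.1, -0.0, 1.1]
opening: 0.0248
```

Emit:
step_arm([
  [0.15,0,0,-0.002,0],
  [0.15,0,0,0,0],
])

```text
t: 31.95
tool_pos: [0.6239, 0.2386, 0.0226]
tool_rot: [-2.255, -2.13, 0.015]
contact_force: [0.8, -1.3, -1.2]
opening: 0.0246
```

Emit:
step_arm([
  [0.35,0,0,0,0],
  [0.5,0,0,0,0],
  [0.6,0,0,0,0],
  [0.6,0,0,0,0],
  [0.6,0,0,0,0],
])

```text
t: 32.58
tool_pos: [0.6232, 0.2383, 0.0207]
tool_rot: [-2.255, -2.129, 0.017]
contact_force: [1.0, 0.3, 1.0]
opening: 0.0512
```

```bash
python3 - <<'E'
from snap import *
o=st();snap(13,(280,140,350,210),(170,110,270,190),[])
E
```

```text
t 32.58 tcp [623.2 238.3  20.7] jaw deg -3.3 zax [-0.036  0.022 -0.999] F [1.  0.3 1. ] open 51.2 q [0.24 0.37 1.63 0.03 1.18 0.29]
```

View pics/p13.png

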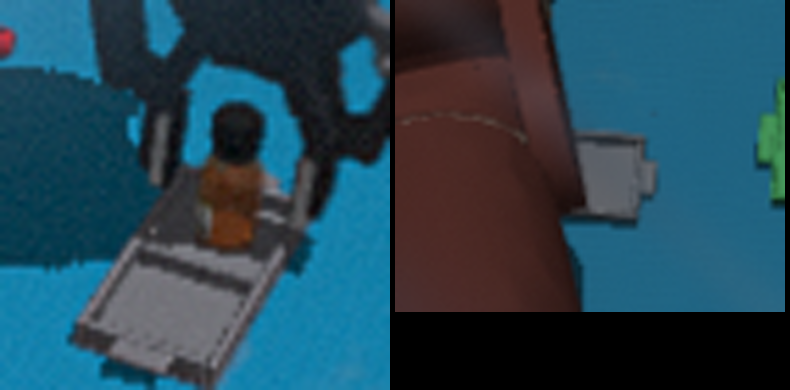

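The amber bottle stands upright in the far bay with its base at (226,235), released. I'll rise and go to the red-cap bottle.

Emit:
step_arm([
  [0.6,0,0,0.005,0],
  [0.6,0,0,0.015,0],
  [0.6,0,0,0.025,0],
  [0.6,0,0,0.03,0],
  [0.6,0,0,0.02,0],
  [0.6,0,0,0.008,0],
  [0.6,0,0,0,0],
])

```text
t: 33.55
tool_pos: [0.6236, 0.2385, 0.1315]
tool_rot: [-2.256, -2.13, 0.013]
contact_force: [-0.9, 0.3, -0.6]
opening: 0.0511
```

Emit:
step_arm([
  [0.6,-0.006,-0.006,0,0],
  [0.6,-0.014,-0.014,0,0],
  [0.6,-0.02,-0.021,0,0],
  [0.6,-0.024,-0.025,0,0],
  [0.6,-0.026,-0.027,0,0],
  [0.6,-0.026,-0.027,0,0],
  [0.6,-0.024,-0.025,0,0],
  [0.6,-0.018,-0.019,0,0],
  [0.6,-0.012,-0.013,0,0],
  [0.6,-0.006,-0.007,0,0],
  [0.6,-0.002,-0.002,0,0],
  [0.6,0,0,0,0],
  [0.6,0,0,0,0],
])

```text
t: 35.17
tool_pos: [0.4279, 0.0447, 0.1154]
tool_rot: [-2.245, -2.119, 0.045]
contact_force: [0.1, 0.5, 0.4]
opening: 0.0515
```

```bash
python3 - <<'E'
from snap import *
o=st();snap(14,(170,170,250,250),(170,110,330,250),[[.4255,.032,.058],[.4255,.032,.0]])
E
```

```text
t 35.17 tcp [427.9  44.7 115.4] jaw deg -3.3 zax [-0.058  0.019 -0.998] F [0.1 0.5 0.4] open 51.5 q [-0.08 -0.3   2.13  0.02  1.37 -0.02]
```

View pics/p14.png

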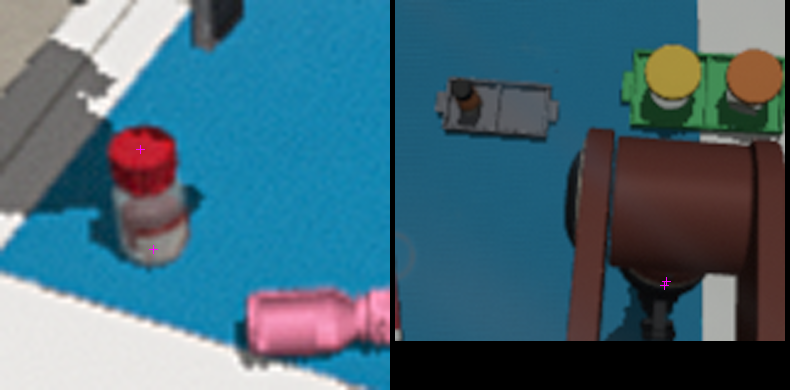

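The red-cap small bottle at crop (145,195) is the right one. It's the only clear one with a red cap, and the pink ones lie down and are not meant. The amber bottle shows upright in the left grey bay of the top view.

The tool has crept to a 3° lean. A near half turn gives the same grasp and lets the lean cancel.

Emit:
step_arm([
  [0.6,0,-0.001,0.001,5],
  [0.6,0,-0.001,0.001,10],
  [0.6,0,-0.001,0.001,10],
  [0.6,0,-0.001,0.001,10],
  [0.6,0,-0.001,0,10],
  [0.6,0,-0.001,0,10],
  [0.6,0,-0.001,0,10],
  [0.6,0,-0.001,0,10],
  [0.6,0,-0.001,0,10],
  [0.6,0,-0.001,0,10],
  [0.6,0,0,0,10],
  [0.6,0,0,0,10],
  [0.6,0,0,0,10],
  [0.6,0,0,0,10],
  [0.6,0,0,0,10],
  [0.6,0,0,0,10],
  [0.6,0,0,0,5],
  [0.6,0,0,0,0],
])

```text
t: 37.52
tool_pos: [0.4325, 0.0388, 0.1216]
tool_rot: [-1.844, 2.513, -0.088]
contact_force: [-0.3, 0.5, -1.0]
opening: 0.0514
```

```bash
python3 st.py
```

```text
t 37.52 tcp [432.5  38.8 121.6] jaw deg 162.6 zax [ 0.052 -0.032 -0.998] F [-0.3  0.5 -1. ] open 51.4 q [-0.06 -0.38  2.18 -0.03  1.28 -2.89]
```

Emit:
step_arm([
  [0.6,0.03,0,0.004,0],
  [0.6,0.05,0,0.004,0],
  [0.6,0.03,0,0.004,0],
  [0.6,0,0,0,0],
  [0.6,-0.03,0,0,0],
  [0.6,-0.05,0,0,0],
  [0.6,-0.03,0,0,0],
  [0.6,0,0,0,0],
  [0.6,0,0,0,0],
])

```text
t: 38.65
tool_pos: [0.4304, 0.0403, 0.1316]
tool_rot: [-1.834, 2.524, -0.085]
contact_force: [-0.1, 0.3, -0.4]
opening: 0.0513
```

```bash
python3 st.py
```

```text
t 38.65 tcp [430.4  40.3 131.6] jaw deg 162.0 zax [ 0.049 -0.032 -0.998] F [-0.1  0.3 -0.4] open 51.3 q [-0.06 -0.39  2.17 -0.03  1.31 -2.88]
```

Emit:
step_arm([
  [0.6,0.008,0.008,0,0],
  [0.6,0.018,0.018,0,0],
  [0.6,0.024,0.024,0,0],
  [0.6,0.028,0.028,0,0],
  [0.6,0.028,0.028,0,0],
  [0.6,0.024,0.024,0,0],
  [0.6,0.018,0.018,0,0],
  [0.6,0.008,0.008,0,0],
  [0.6,0,0,0,0],
])

```text
t: 39.78
tool_pos: [0.6, 0.2069, 0.1285]
tool_rot: [-1.832, 2.525, -0.085]
contact_force: [-0.4, 0.6, 0.0]
opening: 0.0516
```

```bash
python3 st.py
```

```text
t 39.77 tcp [600.  206.9 128.5] jaw deg 162.0 zax [ 0.049 -0.032 -0.998] F [-0.4  0.6  0. ] open 51.6 q [ 0.23  0.13  1.7  -0.04  1.26 -2.58]
```

Emit:
step_arm([
  [0.6,-0.008,-0.008,0,0],
  [0.6,-0.018,-0.018,0,0],
  [0.6,-0.024,-0.024,0,0],
  [0.6,-0.028,-0.028,0,0],
  [0.6,-0.028,-0.028,0,0],
  [0.6,-0.024,-0.024,0,0],
  [0.6,-0.018,-0.018,0,0],
  [0.6,-0.008,-0.008,0,0],
  [0.6,-0.002,-0.003,0,0],
  [0.6,0,0,0,0],
])

```text
t: 41.02
tool_pos: [0.429, 0.0373, 0.1263]
tool_rot: [-1.824, 2.533, -0.088]
contact_force: [0.2, 0.3, 0.3]
opening: 0.051
```

```bash
python3 st.py
```

```text
t 41.02 tcp [429.   37.3 126.3] jaw deg 161.6 zax [ 0.048 -0.035 -0.998] F [0.2 0.3 0.3] open 51.0 q [-0.07 -0.39  2.18 -0.03  1.3  -2.88]
```

Emit:
step_arm([
  [0.6,-0.001,-0.002,0,0],
  [0.6,-0.001,-0.002,-0.004,0],
  [0.6,-0.001,-0.001,-0.012,0],
  [0.6,0,0,-0.018,0],
  [0.6,0,0,-0.022,0],
  [0.6,0,0,-0.018,0],
  [0.6,0,0,-0.01,0],
  [0.6,0,0,-0.005,0],
  [0.6,0,0,-0.002,0],
  [0.6,0,0,0,0],
])

```text
t: 42.28
tool_pos: [0.4257, 0.0333, 0.0292]
tool_rot: [-1.829, 2.532, -0.085]
contact_force: [0.5, 0.2, -0.7]
opening: 0.051
```

```bash
python3 - <<'E'
from snap import *
o=st();snap(15,(160,160,250,250),(210,130,350,250),[o['tool_pos']])
E
```

```text
t 42.27 tcp [425.7  33.3  29.2] jaw deg 161.7 zax [ 0.046 -0.034 -0.998] F [ 0.5  0.2 -0.7] open 51.0 q [-0.08 -0.25  2.25 -0.03  1.09 -2.88]
```

View pics/p15.png

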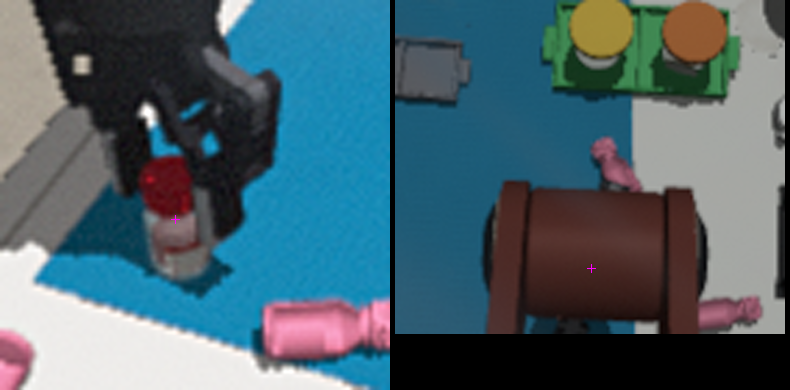

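The red-cap bottle at crop (172,215) sits between the fingers at (130,175) and (205,215).

Emit:
step_arm([
  [0.6,0,-0.001,-0.004,0],
  [0.6,0,0,-0.005,0],
  [0.6,0,0,-0.002,0],
  [0.6,0,0,-0.001,0],
  [0.6,0,0,0,0],
  [0.45,0,0,0,0],
  [0.2,0,0,0,0],
  [0.2,0,0,0,0],
  [0.2,0,0,0,0],
  [0.2,0,0,0,0],
  [0.2,0,0,0,0],
], newtons=25)

```text
t: 43.75
tool_pos: [0.4269, 0.0321, 0.0179]
tool_rot: [-1.827, 2.53, -0.088]
contact_force: [1.0, 0.3, 0.2]
opening: 0.0288
```

Emit:
step_arm([
  [0.2,0,0,0.004,0],
  [0.2,0,0,0.01,0],
  [0.2,0,0,0.02,0],
  [0.2,0,0,0.025,0],
  [0.2,0,0,0.025,0],
  [0.2,0,0,0.015,0],
  [0.2,0,0,0.005,0],
  [0.2,0,0,0,0],
])

```text
t: 44.75
tool_pos: [0.4262, 0.0322, 0.1275]
tool_rot: [-1.827, 2.529, -0.089]
contact_force: [-0.0, 0.0, -0.6]
opening: 0.0288
```

```bash
python3 - <<'E'
from snap import *
o=st();snap(16,(140,110,250,220),(210,130,350,250),[o['tool_pos']])
E
```

```text
t 44.75 tcp [426.2  32.2 127.5] jaw deg 161.7 zax [ 0.05  -0.034 -0.998] F [-0.   0.  -0.6] open 28.8 q [-0.08 -0.4   2.19 -0.03  1.3  -2.89]
```

View pics/p16.png

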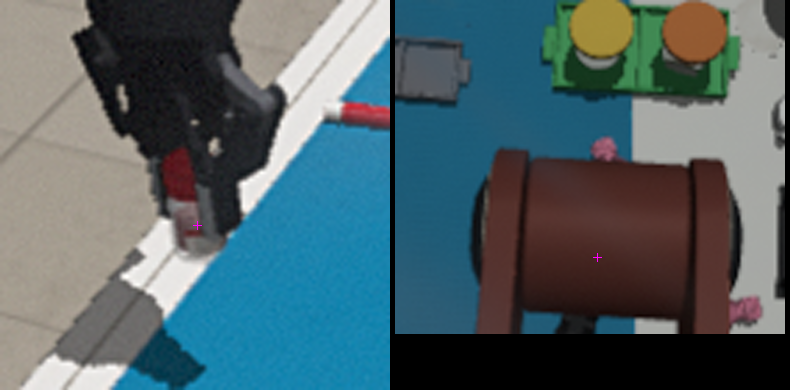

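The red-cap bottle is held at crop (190,215) and clear of the bench.

Emit:
step_arm([
  [0.2,0.006,0.005,0,0],
  [0.2,0.015,0.012,0,3],
  [0.2,0.022,0.017,0,4],
  [0.2,0.027,0.021,0,4],
  [0.2,0.029,0.023,0,3],
  [0.2,0.029,0.023,0,0],
  [0.2,0.025,0.02,0,0],
  [0.2,0.018,0.015,0,0],
  [0.2,0.01,0.008,0,0],
  [0.2,0.004,0.003,0,0],
  [0.2,0,0,0,0],
  [0.2,0,0,0,0],
])

```text
t: 46.35
tool_pos: [0.6132, 0.1864, 0.1146]
tool_rot: [-2.137, 2.286, -0.068]
contact_force: [-0.2, 0.1, -0.9]
opening: 0.0287
```

```bash
python3 st.py
```

```text
t 46.35 tcp [613.2 186.4 114.6] jaw deg 176.2 zax [ 0.038 -0.024 -0.999] F [-0.2  0.1 -0.9] open 28.7 q [ 0.19  0.17  1.69 -0.03  1.25 -2.87]
```

Emit:
step_arm([
  [0.2,0.002,-0.001,0,0],
  [0.2,0.002,-0.001,-0.004,0],
  [0.2,0,0,-0.012,0],
  [0.2,0,0,-0.018,0],
  [0.2,0,0,-0.016,0],
  [0.2,0,0,-0.01,0],
  [0.2,0,0,-0.005,0],
  [0.2,0,0,-0.002,0],
  [0.2,0,0,0,0],
])

```text
t: 47.48
tool_pos: [0.6157, 0.1831, 0.0416]
tool_rot: [-2.137, 2.289, -0.066]
contact_force: [0.4, 0.1, -0.2]
opening: 0.0285
```

```bash
python3 - <<'E'
from snap import *
o=st();snap(17,(270,130,350,220),(170,110,270,190),[o['tool_pos'],[.6175,.184,.004]])
E
```

```text
t 47.48 tcp [615.7 183.1  41.6] jaw deg 176.1 zax [ 0.036 -0.024 -0.999] F [ 0.4  0.1 -0.2] open 28.5 q [ 0.19  0.26  1.72 -0.03  1.13 -2.87]
```

View pics/p17.png

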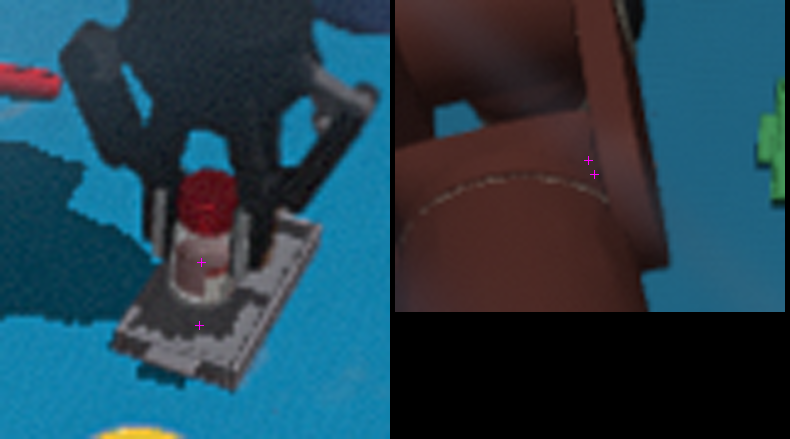

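The bottle is over the near grey bay. The marked bay centre (199,325) sits a quarter along the tray as it should.

Emit:
step_arm([
  [0.2,0.001,0.001,-0.004,0],
  [0.2,0,0,-0.005,0],
  [0.2,0,0,-0.004,0],
  [0.2,0,0,-0.002,0],
  [0.2,0,0,-0.001,0],
  [0.2,0,0,0,0],
  [0.2,0,0,0,0],
])

```text
t: 48.45
tool_pos: [0.6177, 0.1844, 0.0259]
tool_rot: [-2.136, 2.287, -0.068]
contact_force: [0.3, -0.6, 0.6]
opening: 0.0287
```

Emit:
step_arm([
  [0.2,0,0,-0.001,0],
  [0.2,0,0,-0.001,0],
  [0.2,0,0,0,0],
])

```text
t: 48.82
tool_pos: [0.6178, 0.1844, 0.0241]
tool_rot: [-2.135, 2.287, -0.069]
contact_force: [-0.3, 0.3, -0.6]
opening: 0.0288
```

Emit:
step_arm([
  [0.2,0,0,-0.001,0],
  [0.2,0,0,0,0],
])

```text
t: 49.08
tool_pos: [0.6179, 0.1844, 0.023]
tool_rot: [-2.135, 2.287, -0.069]
contact_force: [0.1, 0.1, -1.1]
opening: 0.0288
```

Emit:
step_arm([
  [0.2,0,0,-0.001,0],
  [0.2,0,0,0,0],
])

```text
t: 49.32
tool_pos: [0.6178, 0.1844, 0.0219]
tool_rot: [-2.135, 2.287, -0.069]
contact_force: [-0.0, -0.5, -0.7]
opening: 0.0286
```

Emit:
step_arm([
  [0.2,0,0,-0.0015,0],
  [0.2,0,0,0,0],
])

```text
t: 49.58
tool_pos: [0.6182, 0.1844, 0.021]
tool_rot: [-2.135, 2.286, -0.07]
contact_force: [-0.3, -0.3, 0.1]
opening: 0.029
```

```bash
python3 - <<'E'
from snap import *
o=st();snap(18,(270,130,350,220),(170,110,270,190),[])
E
```

```text
t 49.58 tcp [618.2 184.4  21. ] jaw deg 176.1 zax [ 0.04  -0.024 -0.999] F [-0.3 -0.3  0.1] open 29.0 q [ 0.19  0.29  1.72 -0.03  1.1  -2.87]
```

View pics/p18.png

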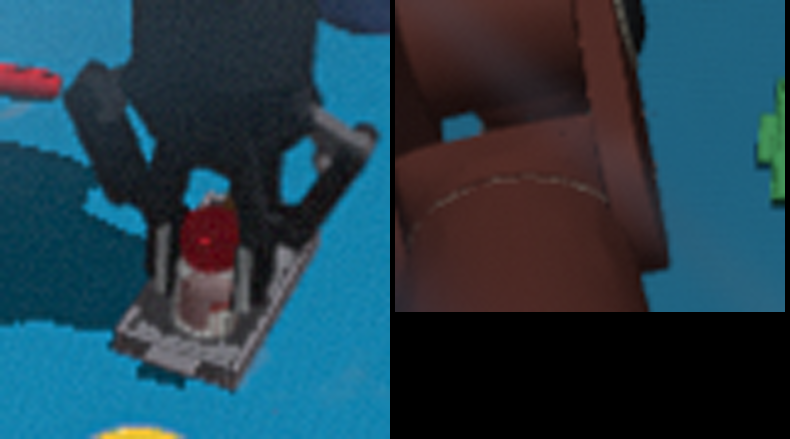

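Opening grew to 29.0 and z came in under the target, so it is touching. One more probe, then release.

Emit:
step_arm([
  [0.2,0,0,-0.0015,0],
  [0.2,0,0,0,0],
])

```text
t: 49.92
tool_pos: [0.6185, 0.1845, 0.0211]
tool_rot: [-2.135, 2.286, -0.07]
contact_force: [0.5, -0.3, -1.4]
opening: 0.0288
```

Emit:
step_arm([
  [0.38,0,0,0,0],
  [0.5,0,0,0,0],
  [0.6,0,0,0,0],
  [0.6,0,0,0,0],
  [0.6,0,0,0.005,0],
  [0.6,0,0,0.015,0],
  [0.6,0,0,0.025,0],
  [0.6,0,0,0.03,0],
  [0.6,0,0,0.02,0],
  [0.6,0,0,0.008,0],
  [0.6,0,0,0,0],
])

```text
t: 51.3
tool_pos: [0.6183, 0.1844, 0.1305]
tool_rot: [-2.134, 2.285, -0.071]
contact_force: [-0.8, 0.4, 0.0]
opening: 0.0511
```

```bash
python3 st.py
```

```text
t 51.3 tcp [618.3 184.4 130.5] jaw deg 176.1 zax [ 0.041 -0.024 -0.999] F [-0.8  0.4  0. ] open 51.1 q [ 0.19  0.16  1.67 -0.03  1.27 -2.88]
```

Emit:
step_arm([
  [0.6,-0.006,0.004,0,-4],
  [0.6,-0.014,0.01,0,-8],
  [0.6,-0.02,0.015,0,-9],
  [0.6,-0.024,0.018,0,-9],
  [0.6,-0.026,0.02,0,-9],
  [0.6,-0.026,0.02,0,-9],
  [0.6,-0.024,0.018,0,-9],
  [0.6,-0.018,0.013,0,-9],
  [0.6,-0.011,0.008,0,-8],
  [0.6,-0.004,0.003,0,-4],
  [0.6,0,0,0,0],
  [0.6,0,0,0,0],
])

```text
t: 52.8
tool_pos: [0.4302, 0.3127, 0.1128]
tool_rot: [0.149, -3.094, 0.062]
contact_force: [-0.7, 0.2, -0.1]
opening: 0.0513
```

```bash
python3 - <<'E'
from snap import *
o=st();snap(19,(200,100,350,230),(140,110,360,260),[o['tool_pos'],[.4364,.3185,.016],[.5007,.3246,.015],[.3716,.3118,.015]])
E
```

```text
t 52.8 tcp [430.2 312.7 112.8] jaw deg 95.6 zax [-0.042 -0.042 -0.998] F [-0.7  0.2 -0.1] open 51.3 q [ 0.5  -0.03  1.9  -0.02  1.33 -1.16]
```

View pics/p19.png

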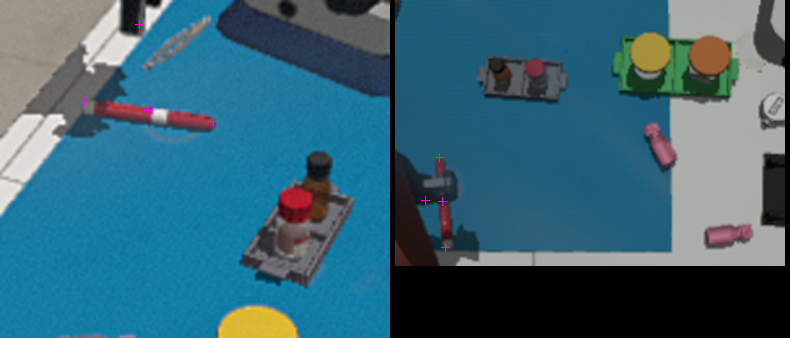

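Both bottles stand upright in the grey tray, at side crop (292,225) and (317,190). The marker's ends fall on the predicted marks at (85,102) and (213,122).

Emit:
step_arm([
  [0.6,0.002,0.002,0,0],
  [0.6,0.003,0.003,-0.004,0],
  [0.6,0.001,0.001,-0.012,0],
  [0.6,0,0,-0.018,0],
  [0.6,0,0,-0.02,0],
  [0.6,0,0,-0.016,0],
  [0.6,0,0,-0.01,0],
  [0.6,0,0,-0.005,0],
  [0.6,0,0,-0.002,0],
  [0.6,0,0,0,0],
])

```text
t: 54.15
tool_pos: [0.4364, 0.3182, 0.0188]
tool_rot: [0.148, -3.092, 0.064]
contact_force: [-0.6, 0.8, 0.6]
opening: 0.0511
```

```bash
python3 - <<'E'
from snap import *
o=st();snap(20,(210,100,310,180),(140,170,240,260),[o['tool_pos'],[.4364,.3185,.016],[.5007,.3246,.015],[.3716,.3118,.015]])
E
```

```text
t 54.15 tcp [436.4 318.2  18.8] jaw deg 95.5 zax [-0.043 -0.043 -0.998] F [-0.6  0.8  0.6] open 51.1 q [ 0.5   0.12  1.92 -0.02  1.16 -1.16]
```

View pics/p20.png

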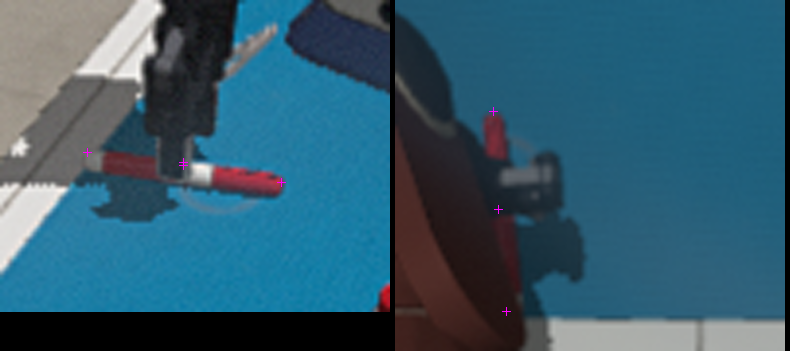

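The fingers straddle the marker's middle at crop (183,165).

Emit:
step_arm([
  [0.5,0,0,-0.004,0],
  [0.5,0,0,-0.005,0],
  [0.5,0,0,-0.003,0],
  [0.5,0,0,-0.001,0],
  [0.5,0,0,0,0],
  [0.3,0,0,0,0],
  [0.05,0,0,0,0],
  [0.05,0,0,0,0],
  [0.05,0,0,0,0],
  [0.05,0,0,0,0],
  [0.05,0,0,0,0],
], newtons=30)

```text
t: 55.62
tool_pos: [0.4373, 0.3188, 0.0064]
tool_rot: [0.149, -3.095, 0.062]
contact_force: [0.1, -0.1, -0.6]
opening: 0.014
```

```bash
python3 st.py
```

```text
t 55.62 tcp [437.3 318.8   6.4] jaw deg 95.5 zax [-0.041 -0.042 -0.998] F [ 0.1 -0.1 -0.6] open 14.0 q [ 0.5   0.14  1.92 -0.02  1.13 -1.16]
```

Emit:
step_arm([
  [0.05,0,0,0.004,0],
  [0.05,0,0,0.01,0],
  [0.05,0,0,0.02,0],
  [0.05,0,0,0.025,0],
  [0.05,0,0,0.02,0],
  [0.05,0,0,0.015,0],
  [0.05,0,0,0.005,0],
  [0.05,0,0,0,0],
])

```text
t: 56.62
tool_pos: [0.4374, 0.3188, 0.1118]
tool_rot: [0.149, -3.096, 0.061]
contact_force: [0.6, 0.3, 0.1]
opening: 0.0142
```

Emit:
step_arm([
  [0.05,0,-0.012,0,0],
  [0.05,0.001,-0.028,0,-1],
  [0.05,0.001,-0.042,0,-1],
  [0.05,0.001,-0.05,0,-1],
  [0.05,0.001,-0.05,0,-1],
  [0.05,0.001,-0.05,0,-1],
  [0.05,0.001,-0.05,0,-1],
  [0.05,0.001,-0.05,0,-1],
  [0.05,0.001,-0.05,0,-1],
  [0.05,0.001,-0.042,0,-1],
  [0.05,0.001,-0.028,0,-1],
  [0.05,0,-0.016,0,0],
  [0.05,0,-0.008,0,0],
  [0.05,0,0,0,0],
  [0.05,0,0,0,0],
])

```text
t: 58.5
tool_pos: [0.4343, -0.176, 0.0994]
tool_rot: [-0.129, -3.074, 0.054]
contact_force: [-0.4, 1.1, -1.2]
opening: 0.014
```

```bash
python3 - <<'E'
from snap import *
o=st();snap(21,(100,200,260,350),(140,110,400,260),[o['tool_pos'],[.448,-.1702,.014]])
E
```

```text
t 58.5 tcp [ 434.3 -176.    99.4] jaw deg 85.3 zax [-0.066 -0.032 -0.997] F [-0.4  1.1 -1.2] open 14.0 q [-0.51 -0.17  2.06 -0.06  1.3  -1.98]
```

View pics/p21.png

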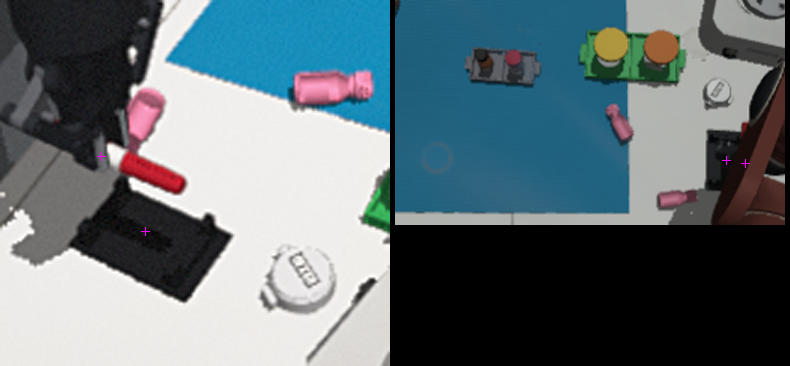

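```bash
python3 - <<'E'
exec(open('b.py').read())
s,t=ims
print(proj(s,[[.448,-.1702,.004]]),proj(t,[[.448,-.1702,.004]]))
for im,c,uv in((s,(115,262,205,335),0),(t,(335,185,385,245),1)):
    f=8 if uv else 6.5
    v=cv2.resize(im['color'][c[1]:c[3],c[0]:c[2],::-1],None,fx=f,fy=f,interpolation=cv2.INTER_CUBIC)
    v=np.clip(v.astype(float)*2.5,0,255).astype(np.uint8)
    for M in rest:
        q=(proj(im,place(M,[.448,-.1702,0,np.radians(85.5)]))-c[:2]+.5)*f
        cv2.polylines(v,[cv2.convexHull(q.astype(np.float32)).astype(np.int32)],True,(255,0,255),1)
    cv2.imwrite(f'pics/r{uv}.png',v)
E
```

```text
[[160.16630308 297.78014766]] [[359.51216872 216.66840159]]
```

View pics/r0.png

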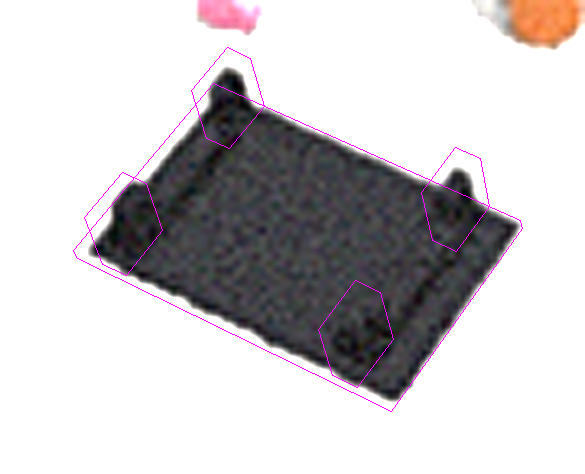

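View pics/r1.png

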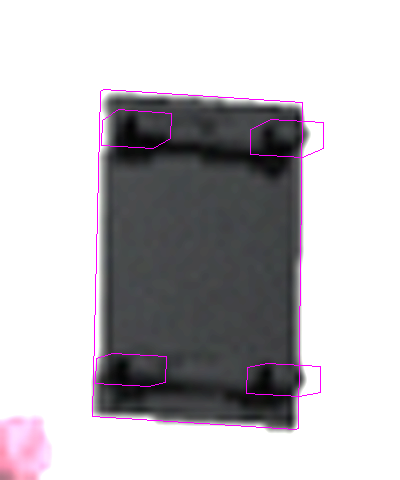

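The fitted rest outline agrees with both pictures to about 2 mm, giving a centre near (448,-170.5). The rest lies along its predicted axis, with horns at the four corners.

Emit:
step_arm([
  [0.05,0.003,0.001,0,0],
  [0.05,0.005,0.002,0,0],
  [0.05,0.004,0.001,-0.004,0],
  [0.05,0.002,0,-0.01,0],
  [0.05,0,0,-0.014,0],
  [0.05,0,0,-0.01,0],
  [0.05,0,0,-0.005,0],
  [0.05,0,0,-0.002,0],
  [0.05,0,0,0,0],
  [0.05,0,0,0,0],
])

```text
t: 59.85
tool_pos: [0.449, -0.1704, 0.0505]
tool_rot: [-0.125, -3.073, 0.053]
contact_force: [0.5, 0.6, 0.2]
opening: 0.014
```

```bash
python3 - <<'E'
from snap import *
o=st();snap(22,(110,230,230,350),(300,150,400,260),[o['tool_pos'],[.448,-.1702,.014]])
E
```

```text
t 59.85 tcp [ 449.  -170.4   50.5] jaw deg 85.4 zax [-0.067 -0.032 -0.997] F [0.5 0.6 0.2] open 14.0 q [-0.48 -0.07  2.06 -0.06  1.2  -1.95]
```

View pics/p22.png

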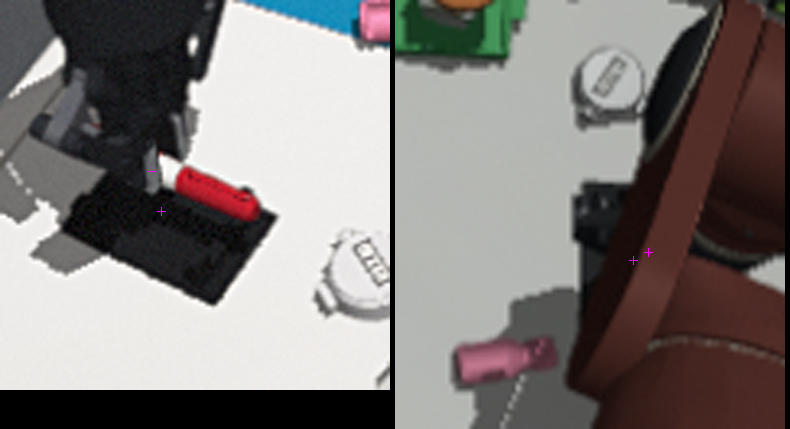

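```bash
python3 - <<'E'
from snap import *
im=pickle.load(open('pics/side22.pkl','rb'))
print(atz(im,(189,294.5),.050), atz(im,(189,294.5),.054))
for x in(.0,-1):pass
print((proj(im,[[.513,-.1753,.05],[.449,-.1704,.05]])-[110,230]+.5)*3.25)
v=cv2.resize(im['color'][270:310,150:200,::-1],None,fx=14,fy=14,interpolation=cv2.INTER_CUBIC)
for X in([.513,-.1753,.05],):
    p=(proj(im,[X])[0]-[150,270]+.5)*14;cv2.drawMarker(v,tuple(int(a) for a in p),(255,0,255),0,16,1)
cv2.imwrite('pics/z.png',v)
E
```

```text
[ 0.51260052 -0.17107364  0.05      ] [ 0.51437305 -0.17338451  0.054     ]
[[255.12741457 217.93071925]
 [151.47058087 171.81757196]]
```

View pics/z.png

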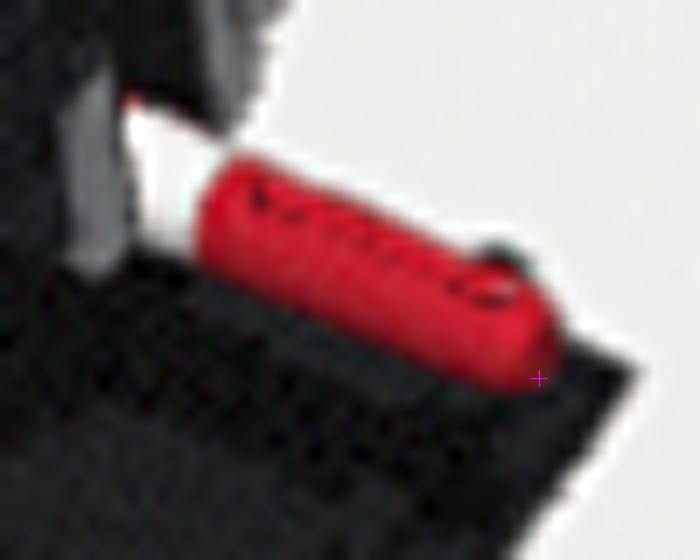

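The marker's far end at crop (530,345) puts its middle about 1 mm short of the rest centre. It is parallel to the rest, so I'll lower it.

Emit:
step_arm([
  [0.05,0.001,0,-0.004,0],
  [0.05,0,0,-0.007,0],
  [0.05,0,0,-0.007,0],
  [0.05,0,0,-0.004,0],
  [0.05,0,0,-0.002,0],
  [0.05,0,0,-0.001,0],
  [0.05,0,0,0,0],
  [0.05,0,0,0,0],
])

```text
t: 60.95
tool_pos: [0.4503, -0.1705, 0.024]
tool_rot: [-0.125, -3.074, 0.053]
contact_force: [-0.0, -0.8, -1.1]
opening: 0.0142
```

```bash
python3 - <<'E'
from snap import *
o=st();snap(23,(130,250,210,330),(300,150,400,260),[])
E
```

```text
t 60.95 tcp [ 450.3 -170.5   24. ] jaw deg 85.4 zax [-0.066 -0.032 -0.997] F [-0.  -0.8 -1.1] open 14.2 q [-0.48 -0.02  2.06 -0.06  1.15 -1.94]
```

View pics/p23.png

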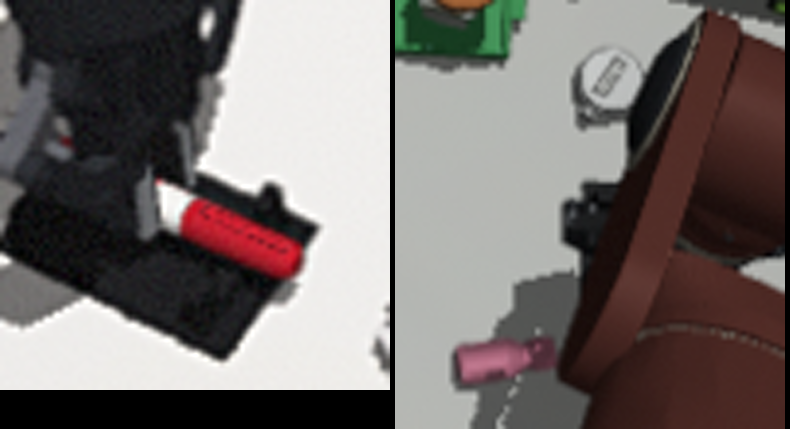

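The marker at crop (240,240) is going into the notches, between the horns.

Emit:
step_arm([
  [0.05,-0.001,0,-0.0015,0],
  [0.05,0,0,-0.001,0],
  [0.05,0,0,0,0],
])

```text
t: 61.42
tool_pos: [0.4493, -0.1705, 0.0215]
tool_rot: [-0.125, -3.074, 0.054]
contact_force: [-0.2, 0.3, -1.2]
opening: 0.0141
```

Emit:
step_arm([
  [0.05,0,0,-0.001,0],
  [0.05,0,0,0,0],
])

```text
t: 61.68
tool_pos: [0.4493, -0.1705, 0.0205]
tool_rot: [-0.125, -3.074, 0.054]
contact_force: [-0.4, -0.3, -0.0]
opening: 0.0139
```

Emit:
step_arm([
  [0.05,0,0,-0.001,0],
  [0.05,0,0,0,0],
])

```text
t: 61.92
tool_pos: [0.4495, -0.1707, 0.0198]
tool_rot: [-0.125, -3.074, 0.054]
contact_force: [-0.3, -0.0, 1.8]
opening: 0.0139
```

Emit:
step_arm([
  [0.05,0,0,-0.001,0],
  [0.05,0,0,0,0],
])

```text
t: 62.18
tool_pos: [0.4498, -0.1708, 0.0196]
tool_rot: [-0.125, -3.074, 0.054]
contact_force: [-2.1, 0.5, 2.6]
opening: 0.0141
```

Emit:
step_arm([
  [0.05,0,0,-0.0015,0],
  [0.05,0,0,0,0],
])

```text
t: 62.42
tool_pos: [0.4503, -0.1711, 0.0197]
tool_rot: [-0.125, -3.074, 0.055]
contact_force: [-0.6, 1.0, 2.1]
opening: 0.0143
```

Emit:
step_arm([
  [0.25,0,0,0,0],
  [0.4,0,0,0,0],
  [0.5,0,0,0,0],
  [0.5,0,0,0,0],
  [0.5,0,0,0.004,0],
  [0.5,0,0,0.012,0],
  [0.5,0,0,0.02,0],
  [0.5,0,0,0.03,0],
  [0.5,0,0,0.04,0],
  [0.5,0,0,0.03,0],
  [0.5,0,0,0.01,0],
  [0.5,0,0,0,0],
])

```text
t: 63.92
tool_pos: [0.4494, -0.1706, 0.1731]
tool_rot: [-0.125, -3.077, 0.056]
contact_force: [-0.8, -0.9, -0.4]
opening: 0.0424
```

Emit:
step_arm([
  [0.5,0,0.01,0,0],
  [0.5,0,0.02,0,0],
  [0.5,0,0.03,0,0],
  [0.5,0,0.04,0,0],
  [0.5,0,0.04,0,0],
  [0.5,0,0.04,0,0],
  [0.5,0,0.04,0,0],
  [0.5,0,0.04,0,0],
  [0.5,0,0.03,0,0],
  [0.5,0,0.02,0,0],
  [0.5,0,0.01,0,0],
  [0.5,0,0,0,0],
  [0.5,0,0,0,0],
])

```text
t: 65.55
tool_pos: [0.4348, 0.1648, 0.1526]
tool_rot: [-0.122, -3.042, 0.052]
contact_force: [0.3, -0.2, 0.1]
opening: 0.0427
```

```bash
python3 - <<'E'
from snap import *
o=st();a,b=snap(24,(110,240,230,350),(320,150,400,260),[])
for n,im in(('side',a),('top',b)):
    v=cv2.resize(im['color'][:,:,::-1],(768,576),interpolation=cv2.INTER_CUBIC);cv2.imwrite(f'pics/{n}24.png',v)
E
```

```text
t 65.55 tcp [434.8 164.8 152.6] jaw deg 85.5 zax [-0.098 -0.03  -0.995] F [ 0.3 -0.2  0.1] open 42.7 q [ 0.21 -0.21  1.99 -0.01  1.46 -1.28]
```

View pics/p24.png

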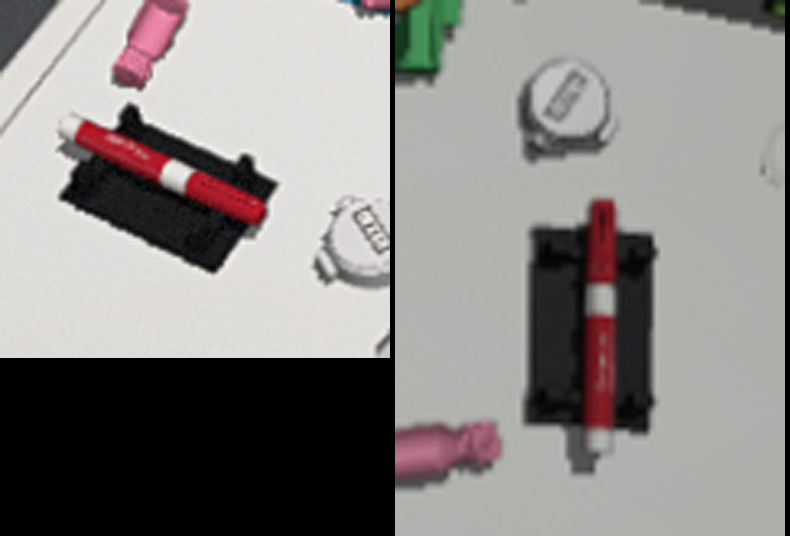

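View pics/side24.png

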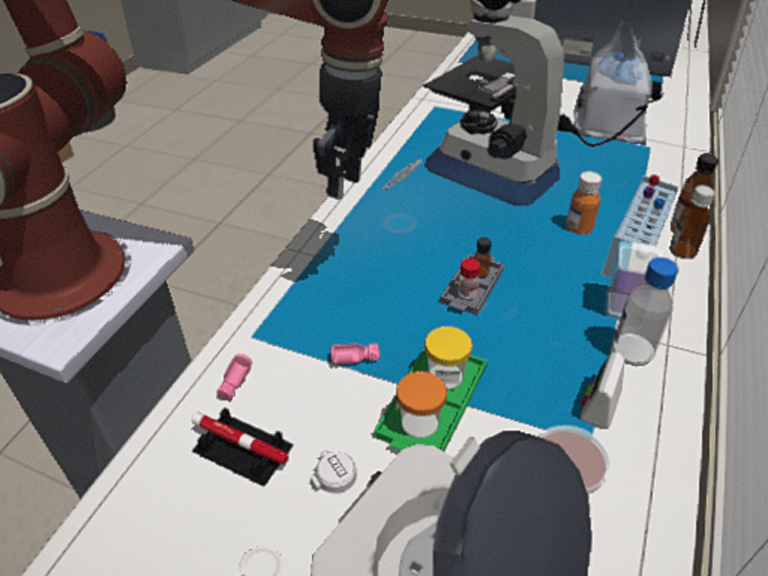

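View pics/top24.png

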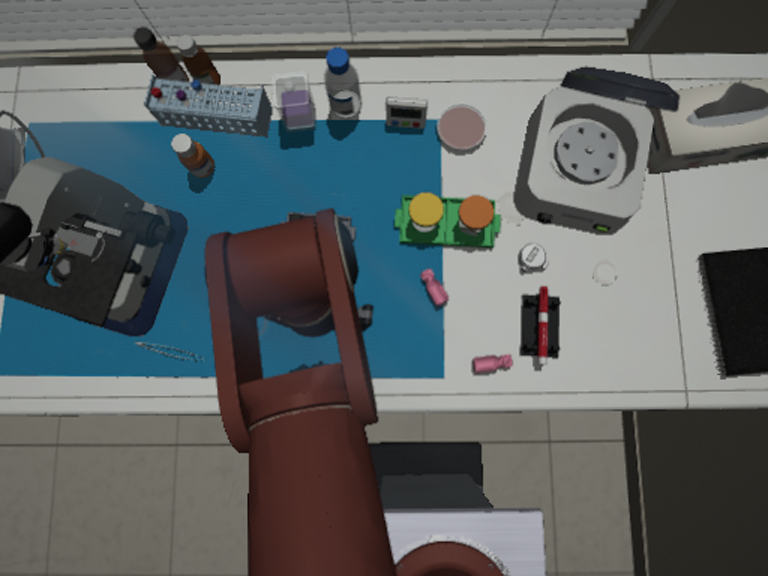

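The marker lies level in both notches. In the top crop its middle is at row 325 and the rest's at 330, about 1 mm off once height is allowed for. Both cups and both bottles stand upright in separate bays, the counter is where it was, and the arm is clear.

```bash
python3 - <<'E'
from snap import *
a,b=load(0);c,d=load(24)
for x,y,n in((a,c,'side'),(b,d,'top')):
    r=(195,290,245,335) if n=='side' else (335,150,372,190)
    f=lambda i:cv2.cvtColor(i['color'][r[1]:r[3],r[0]:r[2]],cv2.COLOR_RGB2GRAY).astype(np.float32)
    print(n,'counter shift px',cv2.phaseCorrelate(f(x),f(y)))
print(ctrl.finish_job())
E
```

```text
side counter shift px ((0.014981298717376745, 0.48710273565309237), 0.999119568294949)
top counter shift px ((0.012079415065848309, -0.020802547333218513), 1.0017758864164352)
the job is handed in; nothing more can be done
None
```

The bench is tidied and the job was handed in at about 65 s, well inside the 115 s limit. I set things down in this order: orange cup, yellow cup, black-cap bottle, red-cap bottle, red marker.

**Last pictures:**
- **Cups and bottles:** all four stand upright, one to a bay. The arm hid part of the grey tray in the final top view, but an earlier top view showed both bottles in place.
- **Marker:** it lies in both notches of the pen rest. By eye from the top view, its middle is about 1 mm from the rest's centre.
- **Tally counter:** the top view shows no shift (0.02 px). The side view reads 0.49 px, which disagrees slightly. I take that as picture noise, because the arm never came near the counter.

**What was not perfect:**
- The tool's lean grew during the moves, reaching about 3.5° at the red-cap bottle. A half turn to cancel it helped little, so that bottle was carried leaning a few degrees at most. The lean was about 4° while carrying the marker and about 6° once the gripper was empty.
- The side and top cameras disagreed by up to 5 mm or so on the left of the bench. I used values between the two and checked each placing in the pictures.
- The wrist force at set-down was close to its noise of about 1 N. I took contact mainly from the arm no longer going down.

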